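# Set the fume hood sash to its mark and slide the reagent bottle in

## Task

Get the small bench fume hood ready for work. With the fingers beneath the lip of its sliding window, push the window up until the underside of the lip is level with the tip of the pointer clipped to the right-hand post; then push the brown reagent bottle along the bench, upright and gently, through the opening until the whole bottle stands inside the hood, behind the window. Grip and lift nothing (the bottle stays on the bench), leave the window at the mark, and leave the pointer and the petri dish where they are.

Things in the scene. Friction and masses are not known exactly. Their poses are not given: they have to be found in the camera images.
- hood: White bench fume hood, fixed, 470 wide (y), 230 deep, 680 high. Origin on the bench, midway between the front posts, in the window pane's plane; x points into the hood, y to its left seen from the front. Posts: y 200 to 235 either side, x -20 to 30. No floor or sill: the bench runs straight in. Fixed front panel above z 299 (face at x -20). Rack and swab cup fixed inside from x 115 on.
- sash (a joint): Sliding window of the hood, value in m = height of its lip's underside above the bench (0 shut, 0.25 fully up). Runs straight up and down between the posts. Counterweighted: stays where it is left, about 3 N moves it either way, coasts under 2 mm from 0.05 m/s. Starts at 0.065 to 0.095, too low for the bottle.
- lip_edge (a point): Middle of the lower front edge of the window's lip (moves with it). The lip is an aluminium rail 390 long (along hood y) at the window's foot, sticking out 42 in front of the pane (hood -x), underside flat, front edge 10 high, top sloping back up to the pane. The opening below it is free, so fingers tilted forward can reach under it anywhere.
- mark_tip (a point): Tip of the pointer: black cone 15 long on a 20 high clip on the front of the right-hand post (hood x -27, y -201), pointing at the window, on a graduated strip. Its height, 0.17 to 0.225 m above the bench, is the marked height for the underside of the lip. Stiff on its rail; not to be moved.
- bottle: Brown reagent bottle, black screw cap, round, 54 diameter, 108 high, about 0.2 kg, loose on the bench in front of the hood, left or right of its middle (hood x about -140, y 60 to 90 either way). Origin at the centre of its underside, z up. Slides when pushed low; two fingers parted by about 30 keep it from rolling off sideways.
- dish: Covered petri dish, 62 diameter, 13 high, loose on the bench in front of the hood on the other side from the bottle; stays where it is. Origin at the centre of its underside.

How it is judged:
By the outcome, as a careful person would: the job done as asked, in the order asked, and still so for the second after the job is handed in, with the robot touching nothing.
It also fails if it takes over 54 s, if anything falls off the work surface, if the arm or the gripper's body presses on something with over 40 N, if the wrist force passes 120 N, or if a joint passes its speed limit or range.

## Robot

A 6-joint arm with a two-finger parallel gripper is mounted at the origin on a cart in front of the work surface, level with it; the furniture and walls round the work are solid. World frame = base frame: x ahead of the robot, y to its left, z up, the work surface at z = 0. Lengths are in mm, angles in rad, forces in N, time in s.
With the tool pointing down it reaches from about 300 to 875 mm from the base axis. Payload 6.4 kg.
Tool frame: the origin (TCP) lies between the finger pads; the fingertips stand 14 mm ahead of it and the grasp point (between the pads) lies 5 mm behind it; x points along the fingers, y is the direction in which the jaws open and shut, and the axes are right-handed (so a half turn about x gives the same grasp; the last joint's range is limited). The gripper opens to 88 mm and grips with 3 to 60 N. Pads are 18 mm wide; open, the fingers measure 123 mm over their backs; the gripper's body (75 mm by 187 mm) begins 45 mm behind the grasp point.
Start: joints at [-1.552, 0.181, 1.607, -0, 1.354, -0.206], TCP at [128.189, -560.543, 214.114] pointing down, gripper open.
Joint ranges: [-2.99, 2.99], [-0.89, 2.07], [0.3, 2.58], [-1.14, 4.28], [0, 2.63], [-3.12, 3.12]. Speed limits (rad/s): [2.57, 2.57, 3.01, 3.14, 3.14, 3.14].

## Interface

Orientations are given as a 3x3 rotation matrix whose columns are the frame's x, y, z axes.
In Python, from cell import ctrl, optics gives the robot as it stands.
- The arm moves only by the tool arm_command, never from a script. Its argument "plan" is a list of rows, each an object of numbers: "dx", "dy", "dz": the shift along the tool's x, y, z normalised to -1 to 1, where 1 is 500 mm; "wx", "wy", "wz": the turn, a rotation vector about the tool's x, y, z normalised to -1 to 1, where 1 is 5 degrees; "fingers": the finger opening in mm, from 0 to 88.1. A call has 1 to 10 rows; each row shifts and turns the pose as measured when the row begins, along the tool's axes as they then stand; what a row does not reach is not made up. A row lasts 1/12 s, in which the tool goes at most 41.7 mm and 7.16 degrees, less where a joint would pass 70% of its speed; a pose out of reach is approached as far as the arm can. A call with a number of a shift or a turn outside -1 to 1 is refused whole. A call with a gripper value outside its range is refused whole. The fingers move at their own pace and stop on an object; the grip force is fixed at half the most. Time passes only in rows, so rows that do not move let the fingers close. It gives the time, the measured TCP pose, the force and the opening at its end, in the units of the state.
- ctrl.get_obs(): the state, without advancing time (a new reading comes with each control period).
- optics.snapshot(name): name is "side" or "top"; returns a dict with "frame" (384x512x3 uint8, blue, green, red), "depth" (384x512 float32, mm along the optical axis (not along the pixel's ray), 0 where there is no reading), "mtx" (3x3 intrinsics, pixels), "world_from_camera" (4x4, takes a point from camera to world coordinates). Camera axes: x right, y down, z forward; pixel columns grow to the right and rows downward; lengths in mm; the calibration is good to about 2 mm. A picture is of the moment at which its call begins.
- ctrl.close_job(): hands the job in, once; it reports no verdict.
The state is a dict: "t": time; "joint_pos": joint angles; "joint_vel": joint speeds; "joint_torque": joint torques, N m; "tool_pos": TCP position; "ee_rot": TCP orientation; "force": force on the tool from outside, world axes, zero at the start; "ft_torque": the same for the moment, N m; "finger_gap": finger opening in mm.
Only numpy, scipy, OpenCV 4.12 (cv2) and the standard library are available. Lean on these libraries where they do the work, as an engineer would, in place of code of your own. Each camera call takes 0.05 s, during which the arm holds its last target.

## Working session

There is one attempt and no reset: what is moved stays moved. The work goes in short steps, Python scripts to look and compute and a tool call to move; the robot and the scene stay as the last step left them, time stands still between calls to the robot, and variables do not carry over. Pictures are saved under pics/ and viewed, and the job is handed in when it is done.

Besides the shell and the picture viewer there is one more tool, called by a JSON object that holds its "method" and its "body", one argument or row to a line. arm_command: Moves the arm, as the interface text tells. Its arguments: {"type":"object","properties":{"plan":{"type":"array","items":{"type":"object","properties":{"dx":{"type":"number","minimum":-1,"maximum":1},"dy":{"type":"number","minimum":-1,"maximum":1},"dz":{"type":"number","minimum":-1,"maximum":1},"wx":{"type":"number","minimum":-1,"maximum":1},"wy":{"type":"number","minimum":-1,"maximum":1},"wz":{"type":"number","minimum":-1,"maximum":1},"fingers":{"type":"number"}}}}},"required":["plan"]}

```bash
ls; mkdir -p pics; cat > h.py <<'E'
import numpy as np, cv2
from cell import ctrl, optics
def snap(n):
    s=optics.snapshot(n); np.savez('last_%s.npz'%n,**s); return s
def load(n): return dict(np.load('last_%s.npz'%n))
def pts(s):
    K=s['mtx'];d=s['depth'];v,u=np.mgrid[:d.shape[0],:d.shape[1]]
    P=np.stack([(u-K[0,2])/K[0,0]*d,(v-K[1,2])/K[1,1]*d,d,np.ones_like(d)],-1)
    return (P@s['world_from_camera'].T)[...,:3]
def ray(s,u,v):
    T=s['world_from_camera'];r=T[:3,:3]@np.linalg.inv(s['mtx'])@np.array([u,v,1.]);return T[:3,3],r
def onz(s,u,v,z):
    o,r=ray(s,u,v);return o+r*(z-o[2])/r[2]
def proj(s,p):
    q=np.linalg.inv(s['world_from_camera'])@np.append(p,1);k=s['mtx']@q[:3];return k[:2]/k[2]
E
python3 - <<'E'
from h import *
for n in('side','top'):
    s=snap(n);cv2.imwrite('pics/%s0.png'%n,cv2.resize(s['frame'],(768,576),interpolation=cv2.INTER_CUBIC));print(n,s['mtx'].round(1).tolist(),s['world_from_camera'].round(3).tolist())
o=ctrl.get_obs();print({k:np.round(v,3).tolist() for k,v in o.items()})
E
```

```text
pics
side [[470.1, 0.0, 252.3], [0.0, 470.1, 192.4], [0.0, 0.0, 1.0]] [[-0.97, -0.141, 0.196, 356.393], [-0.241, 0.597, -0.765, 828.319], [-0.008, -0.79, -0.613, 612.343], [0.0, 0.0, 0.0, 1.0]]
top [[438.9, 0.0, 253.2], [0.0, 438.9, 184.2], [0.0, 0.0, 1.0]] [[0.024, -0.985, 0.17, 389.358], [-1.0, -0.024, 0.002, 134.929], [0.002, -0.17, -0.985, 864.367], [0.0, 0.0, 0.0, 1.0]]
{'t': 0.1, 'joint_pos': [-1.552, 0.181, 1.608, 0.0, 1.354, -0.206], 'joint_vel': [0.0, -0.003, -0.001, -0.001, 0.0, -0.003], 'joint_torque': [0.0, -43.482, -34.269, 0.07, 0.034, -0.0], 'tool_pos': [128.191, -560.023, 213.337], 'ee_rot': [[0.0, 0.223, -0.975], [0.001, -0.975, -0.223], [-1.0, -0.001, -0.0]], 'force': [-0.308, -0.152, -0.38], 'ft_torque': [-0.031, 0.003, 0.027], 'finger_gap': 87.936}
```

View pics/side0.png

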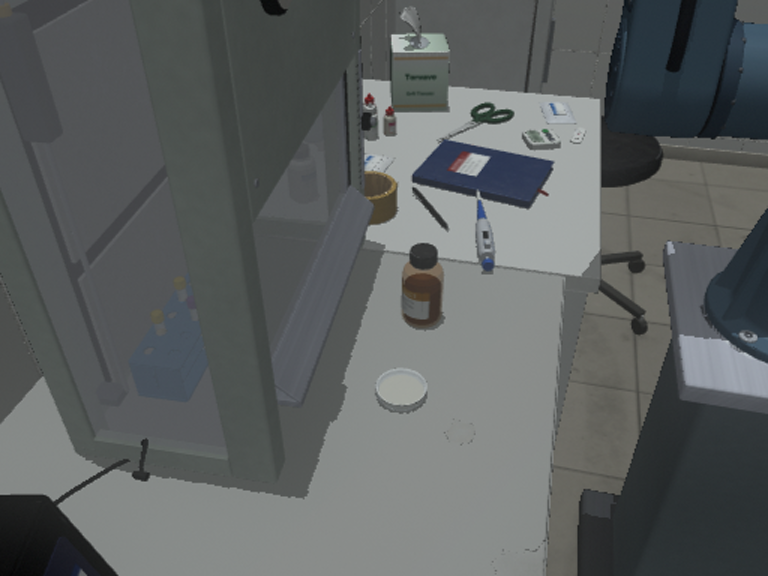

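View pics/top0.png

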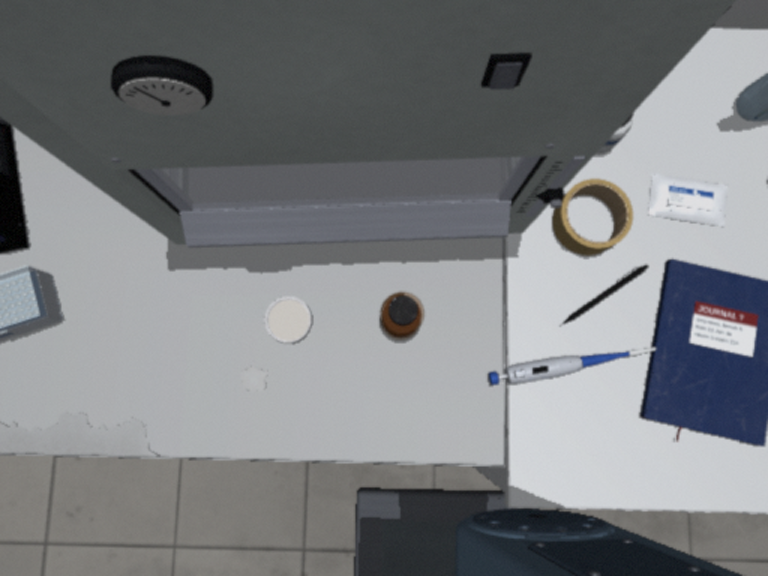

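The hood faces the robot, with the bottle right of its middle and the dish left. The pointer clip is at about (550,193) in the top view and (366,122) in the side view. I'll zoom in on both.

```bash
python3 - <<'E'
from h import *
s=load('side');t=load('top')
a=s['frame'][60:100,225:275];b=t['frame'][90:170,320:400];
a=cv2.resize(a,(750,600),interpolation=cv2.INTER_NEAREST);cv2.imwrite('pics/sz.png',a)
cv2.imwrite('pics/tz.png',cv2.resize(b,(600,600),interpolation=cv2.INTER_NEAREST))
P=pts(t)
def f(u,v):print((u,v),P[v,u].round(1))
print('lip front');[f(u,v) for u in(140,200,260,320) for v in (150,155,159,161)]
print('panel');[f(u,v) for u in(100,200,300) for v in (60,90,100,105)]
print('bench');[f(u,v) for u in(150,300) for v in (190,250,290)]
print('cap/bottle/dish');f(268,205);f(268,212);f(192,212)
print('clip');[f(u,v) for u in(358,362,366,370,374) for v in (126,128,130,132)]
P=pts(s);print('side lip');[f(u,v) for u,v in((195,265),(190,262),(210,235),(235,150),(243,82),(245,80),(247,84))]
E
```

```text
lip front
(140, 150) [576.8 338.3 107.7]
(140, 155) [570.  340.2  98.1]
(140, 159) [563.6 340.8  94.2]
(140, 161) [560.5 341.3  91.3]
(200, 150) [580.6 232.6 103. ]
(200, 155) [573.3 233.2  95.2]
(200, 159) [567.  233.4  90.6]
(200, 161) [564.4 233.9  85.8]
(260, 150) [584.1 125.5  99.6]
(260, 155) [576.7 125.3  92.1]
(260, 159) [570.6 125.   86.5]
(260, 161) [5.865e+02 1.238e+02 4.000e-01]
(320, 150) [587.4  17.6  97.2]
(320, 155) [579.8  16.6  90.3]
(320, 159) [5.937e+02 2.800e+00 2.000e-01]
(320, 161) [590.    2.5  -1.8]
panel
(100, 60) [389.4 134.9 864.4]
(100, 90) [580.3 316.8 378.9]
(100, 100) [580.  327.9 346.5]
(100, 105) [579.7 333.8 329.1]
(200, 60) [588.7 192.8 445.7]
(200, 90) [587.4 201.8 368.4]
(200, 100) [587.1 205.7 335.6]
(200, 105) [586.9 207.7 318.1]
(300, 60) [594.   90.5 439.8]
(300, 90) [594.2  81.8 358.9]
(300, 100) [595.2  77.9 322.6]
(300, 105) [595.   75.9 304.7]
bench
(150, 190) [522.4 342.2  -1.8]
(150, 250) [404.  334.3  -0.7]
(150, 290) [328.  329.8  -2. ]
(300, 190) [529.6  42.7  -1.4]
(300, 250) [411.   41.9  -2.3]
(300, 290) [334.9  41.5  -1.8]
cap/bo
[... 250 characters left out ...]
-32.8 200.1]
(362, 128) [597.5 -32.3 201.8]
(362, 130) [593.1 -31.4 205.3]
(362, 132) [590.5 -31.8 203.4]
(366, 126) [597.7 -36.1 211.7]
(366, 128) [594.4 -35.9 212.1]
(366, 130) [591.5 -36.1 211. ]
(366, 132) [588.6 -36.3 210.1]
(370, 126) [598.1 -42.4 211. ]
(370, 128) [594.6 -42.1 211.9]
(370, 130) [591.6 -42.2 211.3]
(370, 132) [588.9 -42.6 209.6]
(374, 126) [599.2 -49.5 208.1]
(374, 128) [595.1 -48.6 210.8]
(374, 130) [591.8 -48.4 211.2]
(374, 132) [588.7 -48.5 210.7]
side lip
(195, 265) [563.6 371.6  91.9]
(190, 262) [574.3 364.9  88.9]
(210, 235) [562.2 302.9  91.5]
(235, 150) [587.3  62.  100.5]
(243, 82) [592.2 -27.6 206.5]
(245, 80) [589.1 -32.1 209.1]
(247, 84) [588.1 -43.5 195.3]
```

View pics/sz.png

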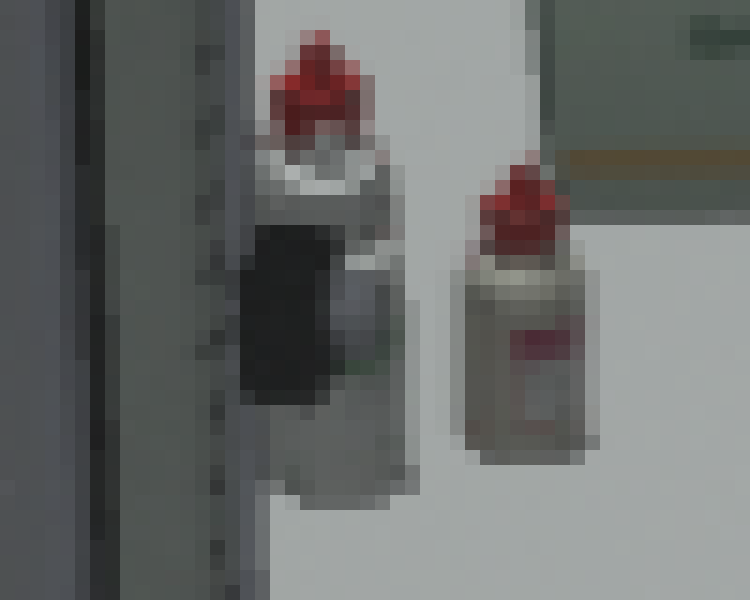

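View pics/tz.png

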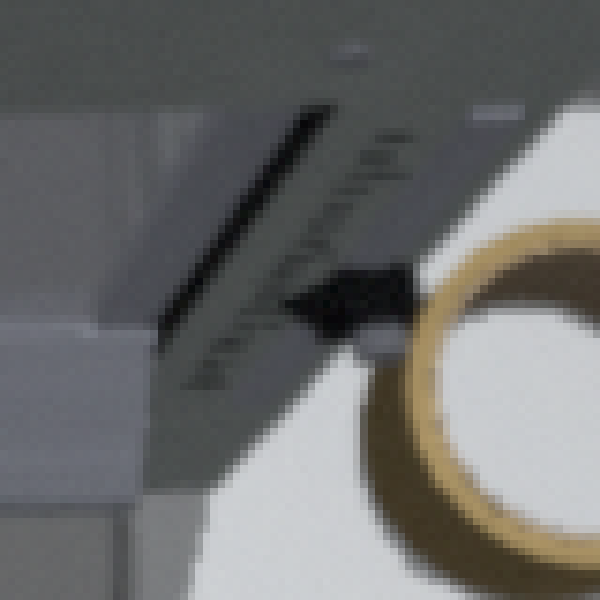

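```bash
cat > m.py <<'E'
from h import *
def bench(s):
    P=pts(s);g=s['frame'].astype(int)
    m=(s['depth']>0)&(abs(P[...,2])<8)&(P[...,0]>330)&(P[...,0]<540)&(P[...,1]>20)&(P[...,1]<380)
    Q=P[m];A=np.c_[Q[:,:2]-[450,200],np.ones(len(Q))]
    c=np.median(Q[:,2]);k=abs(Q[:,2]-c)<5
    return np.linalg.lstsq(A[k],Q[k,2],rcond=None)[0],k.sum()
def dark(s,box,th=60):
    u0,v0,u1,v1=box;return s['frame'][v0:v1,u0:u1].max(2)<th
E
python3 - <<'E'
from m import *
for n in('top','side'):
    s=load(n);c,k=bench(s);print(n,'bench tilt,z',c.round(4),k)
t=load('top');s=load('side')
for n,s_ in(('top',t),('side',s)):
    P=pts(s_);m=(P[...,2]>303)&(P[...,2]<600)&(P[...,0]>540)&(P[...,0]<640)&(P[...,1]>30)&(P[...,1]<330)
    Q=P[m];
    if len(Q)<50: print(n,len(Q));continue
    for _ in range(3):
        A=np.c_[Q[:,1]-200,Q[:,2],np.ones(len(Q))];c=np.linalg.lstsq(A,Q[:,0],rcond=None)[0];r=abs(Q[:,0]-A@c);Q=Q[r<4]
    print(n,'panel x=',c,len(Q))
# bottle & dish colour
P=pts(t);hsv=cv2.cvtColor(t['frame'],cv2.COLOR_BGR2HSV)
m=(P[...,2]>100)&(P[...,2]<115)&(P[...,0]<540)&(P[...,0]>400);Q=P[m];print('cap',Q.mean(0),np.ptp(Q,axis=0),len(Q))
m=(P[...,2]>8)&(P[...,2]<18)&(P[...,0]<530)&(P[...,0]>400)&(P[...,1]>180);Q=P[m];print('dish',Q.mean(0),np.ptp(Q,axis=0),len(Q))
P=pts(s);m=(P[...,2]>100)&(P[...,2]<115)&(P[...,0]<530)&(P[...,0]>400)&(P[...,1]<200);Q=P[m];print('cap side',Q.mean(0),np.ptp(Q,axis=0),len(Q))
m=(P[...,2]>8)&(P[...,2]<18)&(P[...,0]<530)&(P[...,0]>400)&(P[...,1]>180);Q=P[m];print('dish side',Q.mean(0),np.ptp(Q,axis=0),len(Q))
# robot-visible black clip pixels
for nm,s_,(u0,v0,u1,v1) in(('top',t,(345,115,385,140)),('side',s,(235,70,255,95))):
    print(nm);print(s_['frame'][v0:v1,u0:u1].max(2)) if nm=='side' else print(s_['frame'][120:138,352:380].max(2))
E
```

```text
top bench tilt,z [ 3.0000e-04  4.0000e-04 -1.5767e+00] 18155
side bench tilt,z [-0.001  -0.0004  0.2626] 14581
top panel x= [-5.87154530e-02 -5.02449598e-05  5.87507330e+02] 30993
side panel x= [-5.92910268e-02  6.59749285e-04  5.87251309e+02] 5139
cap [481.55574425 108.26690785 106.40744284] [33.21921989 33.18918135  9.03409857] 306
dish [477.8598171  299.28591315  12.10711134] [ 87.07380303 398.6953489    9.86833385] 890
cap side [481.22951482 113.16369563 107.28114333] [34.55758677 35.39653217 10.58456454] 208
dish side [476.29555247 258.25802262  13.47985904] [59.6794334  60.52928524  8.73236598] 737
top
[[ 35  60  75  76  77  77  77  77  72  61  59  66  66  71  75  77  76  80
   79  81  81  81  81  82  79  76  80  92]
 [ 53  73  78  77  78  78  75  73  66  63  65  66  74  77  77  78  79  79
   81  80  80  81  82  78  77  79  91 129]
 [ 68  75  75  76  77  77  73  67  59  54  53  59  73  75  79  78  81  80
   80  81  82  81  81  78  78  92 130 173]
 [ 74  76  77  77  77  74  69  67  68  65  60  62  67  76  78  80  83  80
   82  81  80  80  78  79  92 127 172 200]
 [ 76  76  77  7
[... 3053 characters left out ...]
  98 149
  167 164]
 [ 84  84  83  76  54  78  83  80  90  89  79  95  95  90  91  90  99 147
  167 163]
 [ 84  83  83  78  64  78  83  80  91  92  94  95  96  94  93  91  98 146
  166 164]
 [ 85  84  83  79  73  77  82  79  91  93  94  95  95  94  93  87  93 144
  167 167]
 [ 84  85  83  79  71  79  86  81  90  91  93  95  94  93  93  90  95 143
  167 167]
 [ 84  84  83  77  62  79  86  78  90  85  92  95  94  94  92  89  85 116
  166 167]
 [ 84  84  82  77  54  77  90 101 115  82  88  96  96  95  92  95 106 119
  167 166]
 [ 85  85  83  81  73  78  89 112 166 157  98 101 101 101 106 119 167 167
  166 167]
 [ 85  85  84  80  73  76  91 112 166 166 167 167 166 167 166 166 166 166
  167 166]]
```

```bash
cat >> m.py <<'E'
th=np.arctan(0.059);HX=np.array([np.cos(th),np.sin(th),0]);HY=np.array([-np.sin(th),np.cos(th),0])
PF=np.array([587.4,200,0]) # point on hood x=-20
def onhx(s,u,v,hx):
    o,r=ray(s,u,v);p0=PF+HX*(hx+20);return o+r*((p0-o)@HX)/(r@HX)
def hy(p): return (p-PF)@HY
E
python3 - <<'E'
from m import *
t=load('top');s=load('side')
p=onhx(t,357.5,130.0,-27);print('tip top',p,hy(p))
# lip lower front edge in top: per-column strongest drop
g=cv2.cvtColor(t['frame'],cv2.COLOR_BGR2GRAY).astype(float)
Z=[]
for u in range(130,336,10):
    col=cv2.GaussianBlur(g,(5,1),0)[145:172,u];d=np.diff(col);i=d.argmin()
    y=d[i-1:i+2];o=(y[0]-y[2])/(2*(y[0]-2*y[1]+y[2]));v=145+i+.5+o
    q=onhx(t,u,v,-42);Z.append([u,v,*q,d[i]])
print(np.round(Z,1))
for uv in((338.2,156.1),(124,162.7)):
    q=onhx(t,*uv,-42);print(uv,q,hy(q))
a=s['frame'][130:280,170:260];cv2.imwrite('pics/sl.png',cv2.resize(a,(360,600),interpolation=cv2.INTER_NEAREST))
a=t['frame'][130:180,105:175];cv2.imwrite('pics/tl.png',cv2.resize(a,(700,500),interpolation=cv2.INTER_NEAREST))
E
```

```text
tip top [593.65772295 -24.91348924 203.04480393] -224.89161109413797
[[130.  163.2 556.  358.9  91.8 -12.5]
 [140.  162.4 557.1 340.1  95.2 -12.9]
 [150.  162.3 558.1 322.7  93.1 -16.2]
 [160.  162.2 559.2 305.1  91.3 -14.4]
 [170.  161.4 560.3 286.5  94.7 -13.1]
 [180.  161.4 561.3 268.9  92.8 -15.8]
 [190.  161.2 562.3 251.2  91.  -13.9]
 [200.  160.5 563.4 232.8  94.4 -11.9]
 [210.  160.4 564.5 215.1  92.4 -14.3]
 [220.  160.1 565.5 197.1  92.1 -10.8]
 [230.  159.4 566.6 179.   94.8 -12.3]
 [240.  159.3 567.7 161.1  92.9 -10.5]
 [250.  159.1 568.7 143.1  91.9 -10. ]
 [260.  158.4 569.8 125.2  95.2  -9.3]
 [270.  158.3 570.8 107.1  92.6 -10.6]
 [280.  158.  571.9  89.1  92.5  -9.2]
 [290.  157.4 573.   71.3  95.  -11.9]
 [300.  157.3 574.   53.1  93.2 -10.6]
 [310.  157.1 575.1  34.9  91.9 -10.9]
 [320.  156.2 576.1  17.5  96.1 -11.8]
 [330.  156.3 577.2  -1.1  93.  -13.8]]
(338.2, 156.1) [578.1064009  -16.01116326  92.23307357] -215.0888040766312
(124, 162.7) [555.44053924 368.15598355  97.00614333] 169.74640478362107
```

View pics/sl.png

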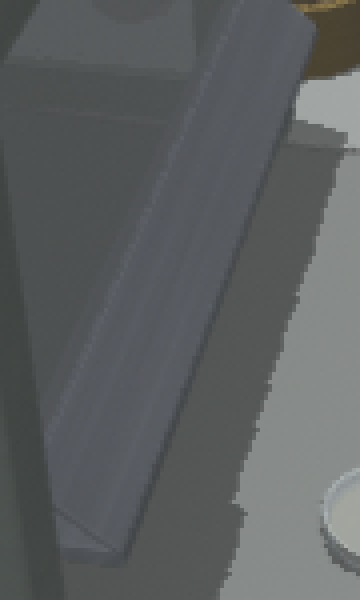

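View pics/tl.png

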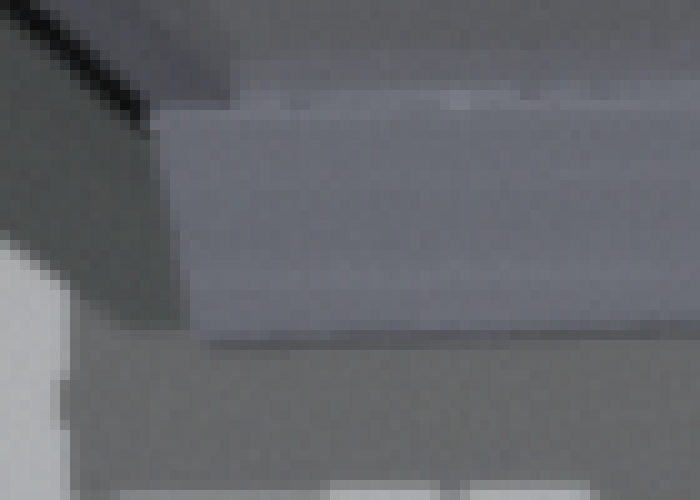

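```bash
python3 - <<'E'
from m import *
for n in('top','side'):
    s=load(n);P=pts(s);m=(s['depth']>0)&(P[...,2]>50)&(P[...,1]<60)&(P[...,1]>-700)&(P[...,0]<620)&(P[...,0]>-100)
    Q=P[m];H={}
    for q in Q: 
        k=(int(q[0]//60)*60,int(q[1]//60)*60);H[k]=max(H.get(k,0),int(q[2]))
    print(n,sorted(H.items()))
E
cat > mv.py <<'E'
# plan: python3 mv.py x y z tiltdeg yawdeg rows : prints per-row numbers toward the target pose
import sys,json
from h import *
from scipy.spatial.transform import Rotation as R
def target(tilt,yaw):
    a=np.radians(tilt);b=np.radians(yaw);X=np.array([np.cos(b),np.sin(b),0]);Y=np.array([np.sin(b),-np.cos(b),0])
    x=X*np.sin(a)-np.array([0,0,np.cos(a)]);return np.c_[x,Y,np.cross(x,Y)]
if __name__=='__main__':
    x,y,z,tilt,yaw=map(float,sys.argv[1:6]);n=int(sys.argv[6])
    o=ctrl.get_obs();p=np.array(o['tool_pos']);M=np.array(o['ee_rot']);T=target(tilt,yaw)
    w=R.from_matrix(M.T@T).as_rotvec(degrees=True)
    out=[]
    d=np.array([x,y,z])-p
    for k in range(n):
        Mk=M@R.from_rotvec(w*k/n,degrees=True).as_matrix()
        out.append(np.r_[Mk.T@(d/n)/500,w/n/5])
    print('dist',np.linalg.norm(d)/n,'mm/row  ang',np.linalg.norm(w)/n,'deg/row');print(np.round(out,3).tolist())
E
python3 mv.py 330 -350 300 0 3.4 10
```

```text
top [((240, -120), 466), ((240, -60), 468), ((240, 0), 469), ((540, -180), 50), ((540, -60), 542), ((540, 0), 545), ((600, -120), 50), ((600, -60), 541), ((600, 0), 540)]
side [((0, 0), 68), ((60, -60), 146), ((60, 0), 266), ((120, -60), 377), ((120, 0), 378), ((180, 0), 411), ((240, -120), 367), ((240, -60), 390), ((240, 0), 408), ((540, -720), 125), ((540, -660), 127), ((540, -600), 127), ((540, -180), 50), ((540, -60), 370), ((540, 0), 388), ((600, -720), 125), ((600, -660), 127), ((600, -600), 127), ((600, -540), 125), ((600, -120), 50), ((600, -60), 368), ((600, 0), 273)]
dist 30.38863980932184 mm/row  ang 0.9479790319670288 deg/row
[[-0.017, -0.032, -0.049, 0.19, -0.0, 0.002], [-0.017, -0.033, -0.048, 0.19, -0.0, 0.002], [-0.017, -0.034, -0.048, 0.19, -0.0, 0.002], [-0.017, -0.034, -0.047, 0.19, -0.0, 0.002], [-0.017, -0.035, -0.046, 0.19, -0.0, 0.002], [-0.017, -0.036, -0.046, 0.19, -0.0, 0.002], [-0.017, -0.037, -0.045, 0.19, -0.0, 0.002], [-0.017, -0.037, -0.045, 0.19, -0.0, 0.002], [-0.017, -0.038, -0.044, 0.19, -0.0, 0.002], [-0.017, -0.039, -0.043, 0.19, -0.0, 0.002]]
```

{"method": "arm_command", "body": {
  "plan": [
    {"dx":-0.017,"dy":-0.032,"dz":-0.049,"wx":0.19},
    {"dx":-0.017,"dy":-0.033,"dz":-0.048,"wx":0.19},
    {"dx":-0.017,"dy":-0.034,"dz":-0.048,"wx":0.19},
    {"dx":-0.017,"dy":-0.034,"dz":-0.047,"wx":0.19},
    {"dx":-0.017,"dy":-0.035,"dz":-0.046,"wx":0.19},
    {"dx":-0.017,"dy":-0.036,"dz":-0.046,"wx":0.19},
    {"dx":-0.017,"dy":-0.037,"dz":-0.045,"wx":0.19},
    {"dx":-0.017,"dy":-0.037,"dz":-0.045,"wx":0.19},
    {"dx":-0.017,"dy":-0.038,"dz":-0.044,"wx":0.19},
    {"dx":-0.017,"dy":-0.039,"dz":-0.043,"wx":0.19,"fingers":30}
  ]
}}

```text
validation failed for argument at $.pl...
```

```bash
cat > st.py <<'E'
from h import *
o=ctrl.get_obs();print({k:np.round(v,3).tolist() for k,v in o.items() if k not in('joint_vel','joint_torque')})
open('log.txt','a').write(repr((list(o['joint_pos']),list(o['tool_pos'])))+'\n')
E
python3 st.py; python3 mv.py 400 60 280 0 3.4 10
```

```text
{'t': 0.1, 'joint_pos': [-1.552, 0.181, 1.608, 0.0, 1.354, -0.206], 'tool_pos': [128.191, -560.023, 213.337], 'ee_rot': [[0.0, 0.223, -0.975], [0.001, -0.975, -0.223], [-1.0, -0.001, -0.0]], 'force': [-0.308, -0.152, -0.38], 'ft_torque': [-0.031, 0.003, 0.027], 'finger_gap': 87.936}
dist 68.02589988487945 mm/row  ang 0.9479790319670288 deg/row
[[-0.013, -0.109, -0.081, 0.19, -0.0, 0.002], [-0.013, -0.11, -0.079, 0.19, -0.0, 0.002], [-0.013, -0.111, -0.077, 0.19, -0.0, 0.002], [-0.013, -0.113, -0.075, 0.19, -0.0, 0.002], [-0.013, -0.114, -0.073, 0.19, -0.0, 0.002], [-0.013, -0.115, -0.071, 0.19, -0.0, 0.002], [-0.013, -0.116, -0.069, 0.19, -0.0, 0.002], [-0.013, -0.117, -0.068, 0.19, -0.0, 0.002], [-0.013, -0.118, -0.066, 0.19, -0.0, 0.002], [-0.013, -0.12, -0.064, 0.19, -0.0, 0.002]]
```

{"method": "arm_command", "body": {
  "plan": [
    {"dx":-0.017,"dy":-0.032,"dz":-0.049,"wx":0.19,"wy":0,"wz":0,"fingers":30},
    {"dx":-0.017,"dy":-0.033,"dz":-0.048,"wx":0.19,"wy":0,"wz":0,"fingers":30}
  ]
}}

```text
t: 0.27
tool_pos: [165.8, -518.3, 227.4]
ee_rot: [[-0.002, 0.184, -0.983], [0.006, -0.983, -0.184], [-1.0, -0.006, 0.001]]
force: [-0.5, -0.2, -0.4]
finger_gap: 77.1
```

```bash
python3 st.py >/dev/null; python3 mv.py 350 -250 300 0 3.4 9;python3 -c "
import sys"
```

```text
dist 37.048946113028244 mm/row  ang 0.8021441292792787 deg/row
[[-0.016, -0.051, -0.051, 0.16, 0.001, 0.008], [-0.016, -0.052, -0.05, 0.16, 0.001, 0.008], [-0.016, -0.053, -0.05, 0.16, 0.001, 0.008], [-0.016, -0.053, -0.049, 0.16, 0.001, 0.008], [-0.016, -0.054, -0.048, 0.16, 0.001, 0.008], [-0.016, -0.055, -0.048, 0.16, 0.001, 0.008], [-0.016, -0.055, -0.047, 0.16, 0.001, 0.008], [-0.016, -0.056, -0.046, 0.16, 0.001, 0.008], [-0.016, -0.056, -0.045, 0.16, 0.001, 0.008]]
```

{"method": "arm_command", "body": {
  "plan": [
    {"dx":-0.016,"dy":-0.051,"dz":-0.051,"wx":0.16,"wy":0,"wz":0,"fingers":30},
    {"dx":-0.016,"dy":-0.052,"dz":-0.05,"wx":0.16,"wy":0,"wz":0,"fingers":30},
    {"dx":-0.016,"dy":-0.053,"dz":-0.05,"wx":0.16,"wy":0,"wz":0,"fingers":30},
    {"dx":-0.016,"dy":-0.053,"dz":-0.049,"wx":0.16,"wy":0,"wz":0,"fingers":30},
    {"dx":-0.016,"dy":-0.054,"dz":-0.048,"wx":0.16,"wy":0,"wz":0,"fingers":30},
    {"dx":-0.016,"dy":-0.055,"dz":-0.048,"wx":0.16,"wy":0,"wz":0,"fingers":30},
    {"dx":-0.016,"dy":-0.055,"dz":-0.047,"wx":0.16,"wy":0,"wz":0,"fingers":30},
    {"dx":-0.016,"dy":-0.056,"dz":-0.046,"wx":0.16,"wy":0,"wz":0,"fingers":30},
    {"dx":-0.016,"dy":-0.056,"dz":-0.045,"wx":0.16,"wy":0,"wz":0,"fingers":30}
  ]
}}

```text
t: 1.02
tool_pos: [355.3, -237.6, 300.3]
ee_rot: [[-0.003, 0.045, -0.999], [0.013, -0.999, -0.045], [-1.0, -0.013, 0.003]]
force: [1.1, -0.1, 0.3]
finger_gap: 30.1
```

```bash
python3 st.py; python3 mv.py 360 200 300 30 3.4 10
```

```text
{'t': 1.017, 'joint_pos': [-0.874, -0.222, 1.83, 0.006, 1.546, 0.652], 'tool_pos': [355.263, -237.607, 300.307], 'ee_rot': [[-0.003, 0.045, -0.999], [0.013, -0.999, -0.045], [-1.0, -0.013, 0.003]], 'force': [1.098, -0.067, 0.322], 'ft_torque': [0.019, -0.021, 0.02], 'finger_gap': 30.107}
dist 43.763304057808824 mm/row  ang 3.01670738331607 deg/row
[[0.001, -0.087, -0.005, -0.02, 0.603, 0.011], [0.001, -0.087, -0.005, -0.02, 0.603, 0.011], [0.002, -0.087, -0.005, -0.02, 0.603, 0.011], [0.002, -0.087, -0.005, -0.02, 0.603, 0.011], [0.002, -0.087, -0.005, -0.02, 0.603, 0.011], [0.002, -0.087, -0.005, -0.02, 0.603, 0.011], [0.002, -0.087, -0.005, -0.02, 0.603, 0.011], [0.003, -0.087, -0.005, -0.02, 0.603, 0.011], [0.003, -0.087, -0.005, -0.02, 0.603, 0.011], [0.003, -0.087, -0.005, -0.02, 0.603, 0.011]]
```

{"method": "arm_command", "body": {
  "plan": [
    {"dx":0.001,"dy":-0.08,"dz":-0.005,"wx":0,"wy":0.6,"wz":0,"fingers":30},
    {"dx":0.001,"dy":-0.08,"dz":-0.005,"wx":0,"wy":0.6,"wz":0,"fingers":30},
    {"dx":0.001,"dy":-0.08,"dz":-0.005,"wx":0,"wy":0.6,"wz":0,"fingers":30},
    {"dx":0.001,"dy":-0.08,"dz":-0.005,"wx":0,"wy":0.6,"wz":0,"fingers":30},
    {"dx":0.002,"dy":-0.08,"dz":-0.005,"wx":0,"wy":0.6,"wz":0,"fingers":30},
    {"dx":0.002,"dy":-0.08,"dz":-0.005,"wx":0,"wy":0.6,"wz":0,"fingers":30},
    {"dx":0.002,"dy":-0.08,"dz":-0.005,"wx":0,"wy":0.6,"wz":0,"fingers":30},
    {"dx":0.002,"dy":-0.08,"dz":-0.005,"wx":0,"wy":0.6,"wz":0,"fingers":30}
  ]
}}

```text
t: 1.68
tool_pos: [363.2, 89.5, 302.1]
ee_rot: [[0.415, 0.041, -0.909], [0.037, -0.999, -0.028], [-0.909, -0.022, -0.416]]
force: [1.2, 0.0, -0.7]
finger_gap: 30.0
```

```bash
python3 st.py; python3 mv.py 400 270 200 55 3.4 10
cat > fk.py <<'E'
import numpy as np
from ast import literal_eval
L=[literal_eval(l) for l in open('log.txt')]
# planar r,z model; lateral offset via j1
A=[];b=[];lat=[]
for q,p in L:
    c,s=np.cos(q[0]),np.sin(q[0]);r=c*p[0]+s*p[1];lat.append(-s*p[0]+c*p[1])
    a2=q[1];a3=q[1]+q[2];a5=a3+q[4]
    print(np.round(q,3),round(r,1),round(p[2],1),'lat',round(lat[-1],1))
E
python3 fk.py
```

```text
{'t': 1.683, 'joint_pos': [-0.19, -0.806, 2.23, 0.119, 1.305, 1.338], 'tool_pos': [363.208, 89.499, 302.084], 'ee_rot': [[0.415, 0.041, -0.909], [0.037, -0.999, -0.028], [-0.909, -0.022, -0.416]], 'force': [1.188, 0.018, -0.703], 'ft_torque': [-0.018, 0.123, -0.046], 'finger_gap': 29.982}
dist 21.060676326456868 mm/row  ang 3.0463927035154357 deg/row
[[0.023, -0.035, 0.001, -0.033, 0.608, 0.006], [0.023, -0.035, 0.002, -0.033, 0.608, 0.006], [0.023, -0.035, 0.003, -0.033, 0.608, 0.006], [0.023, -0.035, 0.004, -0.033, 0.608, 0.006], [0.022, -0.035, 0.005, -0.033, 0.608, 0.006], [0.022, -0.035, 0.006, -0.033, 0.608, 0.006], [0.022, -0.035, 0.007, -0.033, 0.608, 0.006], [0.021, -0.035, 0.008, -0.033, 0.608, 0.006], [0.021, -0.036, 0.009, -0.033, 0.608, 0.006], [0.02, -0.036, 0.01, -0.033, 0.608, 0.006]]Traceback (most recent call last):
  File "fk.py", line 3, in <module>
    L=[literal_eval(l) for l in open('log.txt')]
       ~~~~~~~~~~~~^^^
    return _convert(node_or_string)
    return tuple(map(_convert, node.elts))
    return list(map(_convert, node.elts))
    return _convert_signed_num(node)
    return _convert_num(node)
    _raise_malformed_node(node)
    ~~~~~~~~~~~~~~~~~~~~~^^^^^^
    raise ValueError(msg + f': {node!r}')
ValueError: malformed node or string on line 1: <ast.Call object at 0x7f62c2336490>
```

```bash
sed -i 's/np.float64(\([^)]*\))/\1/g' log.txt; cat > fk.py <<'E'
import numpy as np
from scipy.spatial.transform import Rotation as R
from scipy.optimize import least_squares
from ast import literal_eval
L=[literal_eval(l) for l in open('log.txt')]
Rz=lambda a:R.from_euler('z',a).as_matrix();Ry=lambda a:R.from_euler('y',a).as_matrix()
# lat, a1,d1,L2,a3,L3,d6
def fk(q,k):
    M=Rz(q[0]);p=M@[k[1],k[0],k[2]]
    M=M@Ry(q[1]);p=p+M@[0,0,k[3]]
    M=M@Ry(q[2]);p=p+M@[k[4],0,k[5]]
    M=M@Rz(q[3])@Ry(q[4]);M=M@Rz(q[5]);p=p+M@[0,0,k[6]]
    return p,M
def fit():
    f=lambda k:np.r_[np.concatenate([fk(q,k)[0]-p for q,p in L]),0.003*(k-np.array([117,0,300,400,0,350,250]))]
    return least_squares(f,[117,0,300,400,0,350,250])
lo=np.array([-2.99,-.89,.3,-1.14,0,-3.12]);hi=np.array([2.99,2.07,2.58,4.28,2.63,3.12])
def ik(p,x,k,q0,Mt=None):
    # Mt: desired ee rot; flange z=tool x
    def f(q):
        P,M=fk(q,k);T=np.c_[Mt[:,0]]
        return np.r_[(P-p)/10,(M[:,2]-Mt[:,0])*30]
    r=least_squares(f,np.clip(q0,lo+.001,hi-.001),bounds=(lo,hi));P,M=fk(r.x,k);return r.x,np.linalg.norm(P-p),np.degrees(np.arccos(np.clip(M[:,2]@Mt[:,0],-1,1)))
E
python3 - <<'E'
from fk import *
r=fit();k=r.x;print(k.round(1))
for q,p in L: print(np.round(q,3),np.round(fk(q,k)[0]-p,1))
from h import *
o=ctrl.get_obs();M=fk(o['joint_pos'],k)[1];print(M.round(3),np.array(o['ee_rot']).round(3))
from mv import target
for nm,pt in(('lift',(575,265,75)),('behind bottle',(420,108,45)),('pushed',(635,122,45)),('pre',(420,108,180))):
  for tilt in(0,30,45,60,75,90):
    best=min((ik(np.array(pt),0,k,q0,target(tilt,3.4)) for q0 in(L[-1][0],L[0][0],[0.3,.2,1.8,1.5,.5,0],[0.3,0.2,1.8,3.1,.5,0],[-.3,.2,1.8,-1,.5,0])),key=lambda a:a[1]+a[2])
    print(nm,tilt,best[0].round(2),round(best[1],1),round(best[2],1))
E
```

```text
[1.178e+02 3.000e-01 3.126e+02 4.377e+02 8.440e+01 5.141e+02 3.359e+02]
[-1.552  0.181  1.608  0.     1.354 -0.206] [0. 0. 0.]
[-1.479e+00  1.050e-01  1.665e+00 -1.000e-03  1.377e+00 -9.300e-02] [ 0. -0.  0.]
[-0.874 -0.222  1.83   0.006  1.546  0.652] [-0.  0. -0.]
[-0.19  -0.806  2.23   0.119  1.305  1.338] [-0. -0.  0.]
[[-0.041  0.909  0.415]
 [ 0.999  0.028  0.037]
 [ 0.022  0.416 -0.909]] [[ 0.415  0.041 -0.909]
 [ 0.037 -0.999 -0.028]
 [-0.909 -0.022 -0.416]]
lift 0 [0.24 0.45 1.55 0.   1.13 0.  ] 0.0 0.0
lift 30 [ 0.31  0.23  1.97 -0.29  0.44  0.  ] 0.0 0.0
lift 45 [ 0.34  0.22  2.11 -1.14  0.2   1.34] 4.7 2.2
lift 60 [ 0.4   0.36  2.22  3.74  0.54 -2.51] 0.0 0.0
lift 75 [0.43 0.59 2.22 3.57 1.01 0.  ] 0.0 0.0
lift 90 [0.45 0.87 2.14 3.53 1.44 0.  ] 0.0 0.0
behind bottle 0 [-0.02  0.11  2.08 -0.    0.95  0.48] 0.0 0.0
behind bottle 30 [-0.08 -0.19  2.49  0.22  0.33  0.  ] 0.0 0.0
behind bottle 45 [-0.02 -0.1   2.58  2.86  0.09  0.  ] 18.3 2.9
behind bottle 60 [0.13 0.44 2.58 3.32 0.95 0.  ] 35.8 4.8
behind bottle 75 [-1.33  1.71  2.58  1.87  1.65 -2.47] 8.4 1.4
behind bottle 90 [-1.03  1.66  2.44  1.86  1.96 -2.31] 0.0 0.0
pushed 0 [ 0.01  0.52  1.53 -0.    1.09  0.  ] 0.0 0.0
pushed 30 [-0.01  0.29  1.98  0.1   0.35  0.  ] 0.0 0.0
pushed 45 [-0.02  0.3   2.14  2.54  0.1   0.  ] 0.0 0.0
pushed 60 [-0.04  0.43  2.24  2.99  0.58 -2.24] 0.0 0.0
pushed 75 [-0.05  0.68  2.24  3.02  1.09  0.  ] 0.0 0.0
pushed 90 [-0.05  0.97  2.14  3.03  1.54  1.34] 0.0 0.0
pre 0 [-0.02 -0.11  1.98  0.    1.27  0.  ] 0.0 0.0
pre 30 [-0.08 -0.56  2.39  0.1   0.8   0.  ] 0.0 0.0
pre 45 [-0.11 -0.76  2.58  0.22  0.57  0.  ] 3.4 0.7
pre 60 [ 0.14 -0.58  2.58 -0.64  0.25 -2.65] 38.0 7.5
pre 75 [0.45 0.17 2.58 3.8  1.03 1.53] 53.8 10.2
pre 90 [0.02 0.87 2.58 3.15 1.96 2.49] 27.9 5.6
```

```bash
python3 - <<'E'
from fk import *
from mv import target
k=fit().x
for z in(45,75,120,190):
  for tilt in(30,35,40,45,50):
    for yaw in (3.4,10):
      b=ik(np.array([555,258,z]),0,k,[.3,.2,2,-.2,.4,0],target(tilt,yaw));print(z,tilt,yaw,b[0].round(2),round(b[1],1),round(b[2],1))
for x in(420,450,480,530,580,635):
  for tilt in(20,25,30,35):
      b=ik(np.array([x,108+(x-420)*.06,40]),0,k,[0,.2,2,0,.4,0],target(tilt,3.4));print('push',x,tilt,b[0].round(2),round(b[1],1),round(b[2],1))
E
```

```text
45 30 3.4 [ 0.31  0.26  2.03 -0.35  0.37  0.  ] 0.0 0.0
45 30 10 [ 0.27  0.24  2.05 -0.14  0.33  0.  ] 0.0 0.0
45 35 3.4 [ 0.33  0.25  2.08 -0.62  0.26  0.  ] 0.0 0.0
45 35 10 [ 0.27  0.23  2.11 -0.29  0.2   0.  ] 0.0 0.0
45 40 3.4 [ 0.34  0.26  2.13 -1.14  0.19  0.  ] 0.6 0.3
45 40 10 [ 0.28  0.24  2.16 -0.95  0.08  0.  ] 0.0 0.0
45 45 3.4 [ 0.33  0.24  2.14 -1.14  0.18  0.  ] 10.0 4.5
45 45 10 [ 0.26  0.22  2.18 -1.14  0.04  0.  ] 8.2 3.6
45 50 3.4 [ 0.32  0.21  2.15 -1.14  0.16  0.  ] 19.4 8.6
45 50 10 [0.29 0.29 2.24 3.47 0.28 0.  ] 0.0 0.0
75 30 3.4 [ 0.31  0.19  2.02 -0.3   0.43  0.  ] 0.0 0.0
75 30 10 [ 0.27  0.18  2.04 -0.12  0.4   0.  ] 0.0 0.0
75 35 3.4 [ 0.33  0.18  2.08 -0.5   0.32  0.  ] 0.0 0.0
75 35 10 [ 0.27  0.16  2.1  -0.21  0.27  0.  ] 0.0 0.0
75 40 3.4 [ 0.34  0.19  2.13 -0.89  0.23  0.  ] 0.0 0.0
75 40 10 [ 0.28  0.16  2.16 -0.49  0.14  0.  ] 0.0 0.0
75 45 3.4 [ 0.34  0.18  2.16 -1.14  0.2   0.  ] 5.5 2.5
75 45 10 [ 0.27  0.16  2.2  -1.14  0.07  0.  ] 3.5 1.5
75 50 3.4 [ 0.33  0.15  2.17 -1.14  0.18  0.  ] 15.0 6.6
75 50 10 [ 0.25  0.13  2.21 -1.14  0.02  0.  ] 1
[... 1829 characters left out ...]
 0.0
push 530 20 [-0.02  0.15  2.1   0.06  0.54  0.  ] 0.0 0.0
push 530 25 [-0.03  0.12  2.17  0.09  0.42  0.  ] 0.0 0.0
push 530 30 [-0.04  0.1   2.23  0.17  0.29  0.  ] 0.0 0.0
push 530 35 [-0.04  0.1   2.29  0.39  0.16  0.  ] 0.0 0.0
push 580 20 [-0.02  0.25  1.98  0.05  0.57  0.  ] 0.0 0.0
push 580 25 [-0.02  0.22  2.05  0.08  0.44  0.  ] 0.0 0.0
push 580 30 [-0.02  0.2   2.11  0.14  0.31  0.  ] 0.0 0.0
push 580 35 [-0.03  0.2   2.17  0.3   0.17  0.  ] 0.0 0.0
push 635 20 [-0.01  0.35  1.84  0.04  0.6   0.  ] 0.0 0.0
push 635 25 [-0.01  0.32  1.91  0.07  0.47  0.  ] 0.0 0.0
push 635 30 [-0.01  0.3   1.98  0.11  0.34  0.  ] 0.0 0.0
push 635 35 [-0.02  0.29  2.04  0.22  0.2   0.  ] 0.0 0.0
```

```bash
python3 - <<'E'
from fk import *
from mv import target
k=fit().x
for p,t,y in(((430,255,230),30,6),((450,255,200),35,8),((480,253,120),38,8),((490,250,50),40,8),((490,250,50),36,8),((530,253,50),40,8),((567,257,50),40,8),((567,257,190),40,8)):
      b=ik(np.array(p),0,k,[.3,.0,2,-.2,.4,0],target(t,y));print(p,t,y,b[0].round(2),round(b[1],1),round(b[2],1))
E
python3 mv.py 440 250 220 32 6 8
python3 - <<'E'
from h import *
for n in('side','top'):
    s=snap(n);cv2.imwrite('pics/%s1.png'%n,cv2.resize(s['frame'],(768,576)))
E
```

```text
(430, 255, 230) 30 6 [ 0.4  -0.34  2.15 -0.19  0.83  0.  ] 0.0 0.0
(450, 255, 200) 35 8 [ 0.37 -0.3   2.22 -0.23  0.64  0.  ] 0.0 0.0
(480, 253, 120) 38 8 [ 0.35 -0.09  2.27 -0.4   0.33  0.  ] 0.0 0.0
(490, 250, 50) 40 8 [ 0.33  0.12  2.29 -1.14  0.13  0.  ] 1.1 0.4
(490, 250, 50) 36 8 [ 0.32  0.11  2.25 -0.6   0.19  0.  ] 0.0 0.0
(530, 253, 50) 40 8 [ 0.3   0.19  2.21 -1.11  0.12  0.  ] 0.0 0.0
(567, 257, 50) 40 8 [ 0.29  0.25  2.13 -0.92  0.12  0.  ] 0.0 0.0
(567, 257, 190) 40 8 [ 0.29 -0.05  2.08 -0.23  0.43  0.  ] 0.0 0.0
dist 24.493352145321325 mm/row  ang 1.0427704101610162 deg/row
[[0.028, -0.039, -0.01, -0.096, 0.185, -0.015], [0.028, -0.039, -0.01, -0.096, 0.185, -0.015], [0.029, -0.039, -0.01, -0.096, 0.185, -0.015], [0.029, -0.038, -0.01, -0.096, 0.185, -0.015], [0.029, -0.038, -0.009, -0.096, 0.185, -0.015], [0.029, -0.038, -0.009, -0.096, 0.185, -0.015], [0.029, -0.038, -0.009, -0.096, 0.185, -0.015], [0.03, -0.038, -0.009, -0.096, 0.185, -0.015]]
```

View pics/side1.png

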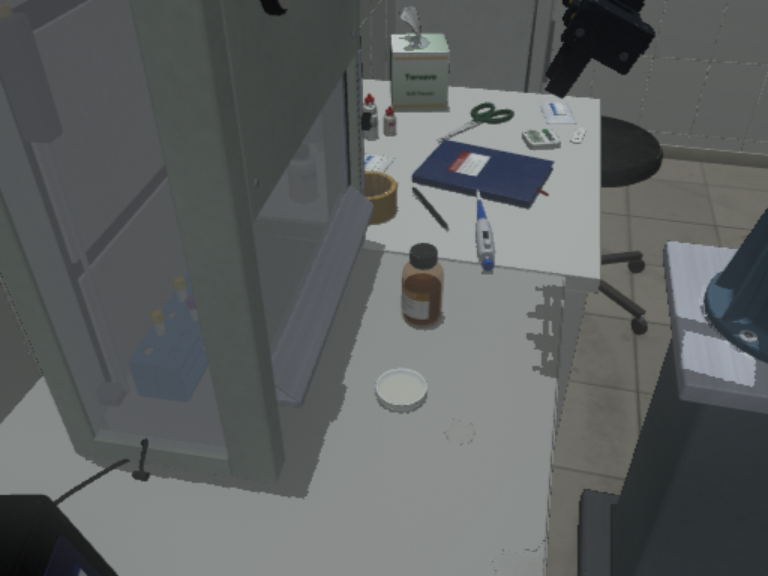

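View pics/top1.png

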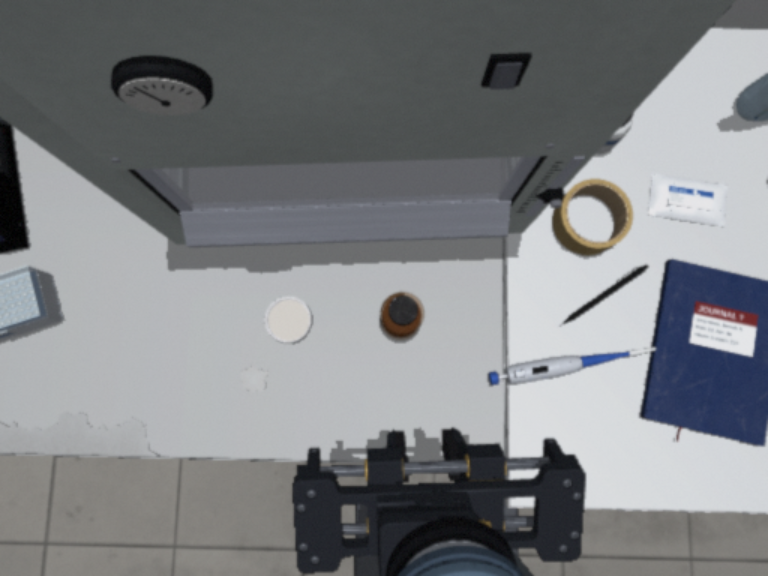

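The wide side of the gripper lies along the jaw direction (295–583 px in the top view). Bottle and dish are untouched. Next I'll go above the dish side.

{"method": "arm_command", "body": {
  "plan": [
    {"dx":0.028,"dy":-0.039,"dz":-0.01,"wx":-0.1,"wy":0.185,"wz":-0.015,"fingers":30},
    {"dx":0.028,"dy":-0.039,"dz":-0.01,"wx":-0.1,"wy":0.185,"wz":-0.015,"fingers":30},
    {"dx":0.029,"dy":-0.039,"dz":-0.01,"wx":-0.1,"wy":0.185,"wz":-0.015,"fingers":30},
    {"dx":0.029,"dy":-0.038,"dz":-0.01,"wx":-0.1,"wy":0.185,"wz":-0.015,"fingers":30},
    {"dx":0.029,"dy":-0.038,"dz":-0.01,"wx":-0.1,"wy":0.185,"wz":-0.015,"fingers":30},
    {"dx":0.029,"dy":-0.038,"dz":-0.01,"wx":-0.1,"wy":0.185,"wz":-0.015,"fingers":30},
    {"dx":0.029,"dy":-0.038,"dz":-0.01,"wx":-0.1,"wy":0.185,"wz":-0.015,"fingers":30},
    {"dx":0.03,"dy":-0.038,"dz":-0.01,"wx":-0.1,"wy":0.185,"wz":-0.015,"fingers":30}
  ]
}}

```text
t: 2.45
tool_pos: [440.4, 261.2, 219.9]
ee_rot: [[0.536, 0.129, -0.834], [0.062, -0.992, -0.113], [-0.842, 0.009, -0.54]]
force: [0.6, -0.8, -0.4]
finger_gap: 29.7
```

```bash
python3 st.py; python3 mv.py 490 253 55 36 8 9
```

```text
{'t': 2.45, 'joint_pos': [0.407, -0.314, 2.171, -0.23, 0.747, 1.972], 'tool_pos': [440.395, 261.219, 219.924], 'ee_rot': [[0.536, 0.129, -0.834], [0.062, -0.992, -0.113], [-0.842, 0.009, -0.54]], 'force': [0.647, -0.793, -0.426], 'ft_torque': [-0.05, 0.198, -0.021], 'finger_gap': 29.673}
dist 19.157568200490246 mm/row  ang 0.37995800994073314 deg/row
[[0.037, 0.003, 0.011, -0.004, 0.074, -0.017], [0.037, 0.003, 0.011, -0.004, 0.074, -0.017], [0.036, 0.003, 0.011, -0.004, 0.074, -0.017], [0.036, 0.003, 0.012, -0.004, 0.074, -0.017], [0.036, 0.003, 0.012, -0.004, 0.074, -0.017], [0.036, 0.003, 0.012, -0.004, 0.074, -0.017], [0.036, 0.003, 0.012, -0.004, 0.074, -0.017], [0.036, 0.003, 0.012, -0.004, 0.074, -0.017], [0.036, 0.003, 0.013, -0.004, 0.074, -0.017]]
```

{"method": "arm_command", "body": {
  "plan": [
    {"dx":0.037,"dy":0.003,"dz":0.011,"wx":0,"wy":0.07,"wz":-0.017,"fingers":30},
    {"dx":0.037,"dy":0.003,"dz":0.011,"wx":0,"wy":0.07,"wz":-0.017,"fingers":30},
    {"dx":0.036,"dy":0.003,"dz":0.011,"wx":0,"wy":0.07,"wz":-0.017,"fingers":30},
    {"dx":0.036,"dy":0.003,"dz":0.012,"wx":0,"wy":0.07,"wz":-0.017,"fingers":30},
    {"dx":0.036,"dy":0.003,"dz":0.012,"wx":0,"wy":0.07,"wz":-0.017,"fingers":30},
    {"dx":0.036,"dy":0.003,"dz":0.012,"wx":0,"wy":0.07,"wz":-0.017,"fingers":30},
    {"dx":0.036,"dy":0.003,"dz":0.012,"wx":0,"wy":0.07,"wz":-0.017,"fingers":30},
    {"dx":0.034,"dy":0.003,"dz":0.012,"wx":0,"wy":0.07,"wz":-0.017,"fingers":30},
    {"dx":0.02,"dy":0.003,"dz":0.008,"wx":0,"wy":0.07,"wz":-0.017,"fingers":30}
  ]
}}

```text
t: 3.2
tool_pos: [490.8, 247.8, 52.5]
ee_rot: [[0.574, 0.134, -0.807], [0.075, -0.991, -0.112], [-0.815, 0.004, -0.579]]
force: [0.8, -1.1, 0.9]
finger_gap: 30.0
```

```bash
python3 st.py; python3 mv.py 567 258 52 37 8 5
python3 - <<'E'
from h import *
for n in('side','top'):
    s=snap(n);cv2.imwrite('pics/%s2.png'%n,cv2.resize(s['frame'],(768,576)))
E
```

```text
{'t': 3.2, 'joint_pos': [0.32, 0.108, 2.243, -0.549, 0.212, 2.259], 'tool_pos': [490.772, 247.804, 52.47], 'ee_rot': [[0.574, 0.134, -0.807], [0.075, -0.991, -0.112], [-0.815, 0.004, -0.579]], 'force': [0.763, -1.104, 0.912], 'ft_torque': [-0.079, 0.266, -0.013], 'finger_gap': 30.029}
dist 15.381675057629902 mm/row  ang 0.32919364784772587 deg/row
[[0.018, 0.0, -0.025, -0.004, 0.064, -0.014], [0.018, 0.0, -0.025, -0.004, 0.064, -0.014], [0.018, 0.0, -0.025, -0.004, 0.064, -0.014], [0.018, 0.0, -0.025, -0.004, 0.064, -0.014], [0.019, 0.0, -0.025, -0.004, 0.064, -0.014]]
```

View pics/side2.png

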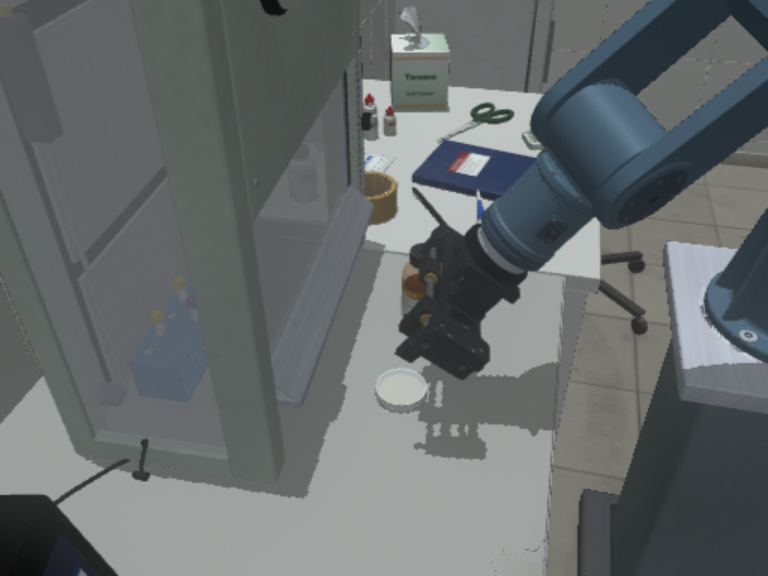

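View pics/top2.png

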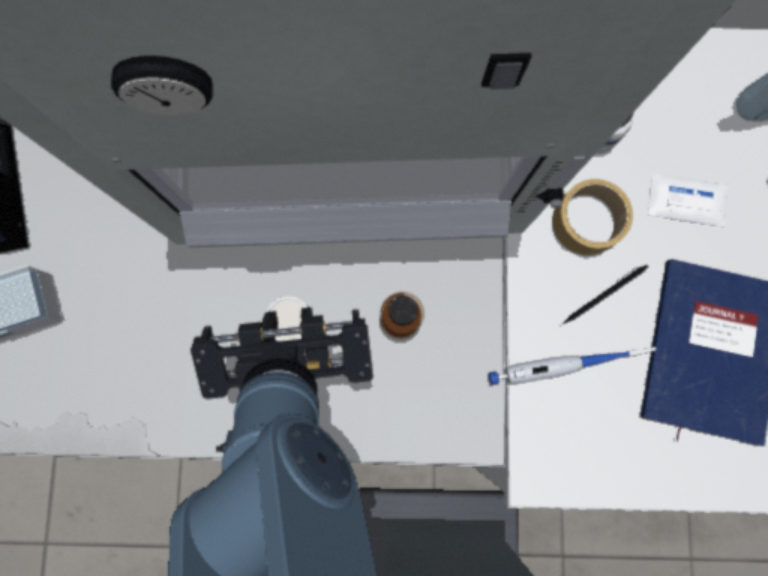

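The gripper is over the dish, with its right end (372,345) about 10 px left of the bottle. I'll shift a little to +y while going forward under the lip.

{"method": "arm_command", "body": {
  "plan": [
    {"dx":0.006,"dy":-0.02,"dz":-0.008,"wx":0,"wy":0.06,"wz":0,"fingers":30},
    {"dx":0.018,"dy":-0.01,"dz":-0.025,"wx":0,"wy":0.06,"wz":0,"fingers":30},
    {"dx":0.018,"dy":0,"dz":-0.025,"wx":0,"wy":0.06,"wz":0,"fingers":30},
    {"dx":0.018,"dy":0,"dz":-0.025,"wx":0,"wy":0.06,"wz":0,"fingers":30},
    {"dx":0.018,"dy":0,"dz":-0.025,"wx":0,"wy":0.06,"wz":0,"fingers":30}
  ]
}}

```text
t: 3.72
tool_pos: [555.0, 267.2, 52.0]
ee_rot: [[0.591, 0.129, -0.796], [0.068, -0.992, -0.11], [-0.804, 0.01, -0.595]]
force: [0.0, -1.4, -0.2]
finger_gap: 29.8
```

```bash
python3 st.py; python3 mv.py 567 263 52 37 8 1
```

```text
{'t': 3.717, 'joint_pos': [0.325, 0.237, 2.097, -0.603, 0.22, 2.314], 'tool_pos': [555.034, 267.229, 51.975], 'ee_rot': [[0.591, 0.129, -0.796], [0.068, -0.992, -0.11], [-0.804, 0.01, -0.595]], 'force': [0.043, -1.419, -0.232], 'ft_torque': [-0.063, 0.207, -0.013], 'finger_gap': 29.841}
dist 12.69149740713799 mm/row  ang 0.9804878551920191 deg/row
[[0.014, 0.011, -0.018, -0.023, 0.103, -0.165]]
```

{"method": "arm_command", "body": {
  "plan": [
    {"dx":0.013,"dy":0.003,"dz":-0.018,"wx":0,"wy":0.06,"wz":0,"fingers":30},
    {"dx":-0.0064,"dy":0,"dz":-0.0048,"wx":0,"wy":0,"wz":0,"fingers":30},
    {"dx":-0.0064,"dy":0,"dz":-0.0048,"wx":0,"wy":0,"wz":0,"fingers":30},
    {"dx":-0.0064,"dy":0,"dz":-0.0048,"wx":0,"wy":0,"wz":0,"fingers":30},
    {"dx":-0.0064,"dy":0,"dz":-0.0048,"wx":0,"wy":0,"wz":0,"fingers":30},
    {"dx":-0.0064,"dy":0,"dz":-0.0048,"wx":0,"wy":0,"wz":0,"fingers":30},
    {"dx":-0.0064,"dy":0,"dz":-0.0048,"wx":0,"wy":0,"wz":0,"fingers":30}
  ]
}}

```text
t: 4.3
tool_pos: [567.5, 264.3, 77.6]
ee_rot: [[0.592, 0.124, -0.797], [0.063, -0.992, -0.108], [-0.804, 0.013, -0.595]]
force: [0.5, 0.7, 0.4]
finger_gap: 30.2
```

```bash
python3 st.py; python3 - <<'E'
from h import *
for n in('side',):
    s=snap(n);cv2.imwrite('pics/%s3.png'%n,cv2.resize(s['frame'][130:310,130:370],(800,600)))
E
```

```text
{'t': 4.3, 'joint_pos': [0.313, 0.196, 2.07, -0.463, 0.276, 2.163], 'tool_pos': [567.499, 264.3, 77.637], 'ee_rot': [[0.592, 0.124, -0.797], [0.063, -0.992, -0.108], [-0.804, 0.013, -0.595]], 'force': [0.47, 0.689, 0.395], 'ft_torque': [-0.056, 0.295, 0.008], 'finger_gap': 30.168}
```

View pics/side3.png

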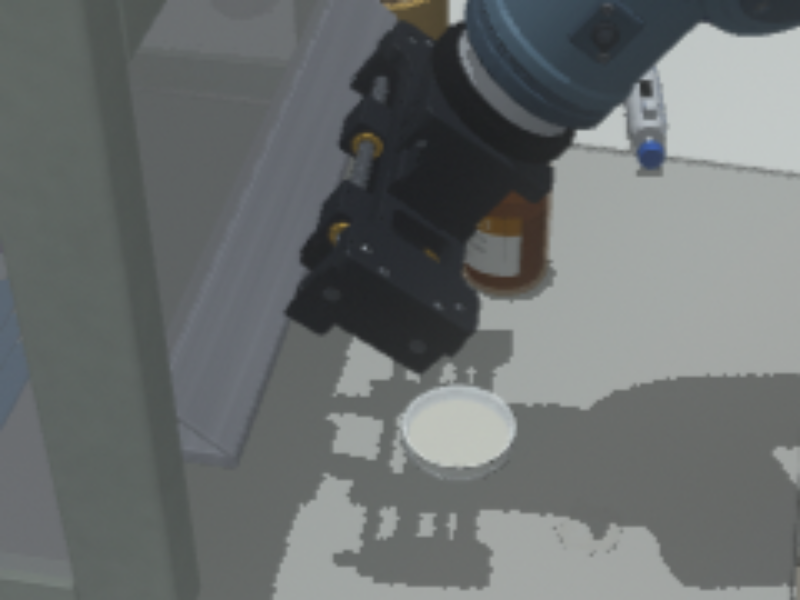

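{"method": "arm_command", "body": {
  "plan": [
    {"dx":-0.0064,"dy":0,"dz":-0.0048,"wx":0,"wy":0,"wz":0,"fingers":30},
    {"dx":-0.0064,"dy":0,"dz":-0.0048,"wx":0,"wy":0,"wz":0,"fingers":30},
    {"dx":-0.0064,"dy":0,"dz":-0.0048,"wx":0,"wy":0,"wz":0,"fingers":30}
  ]
}}

```text
t: 4.6
tool_pos: [568.6, 264.8, 92.7]
ee_rot: [[0.594, 0.125, -0.795], [0.064, -0.992, -0.108], [-0.802, 0.013, -0.597]]
force: [-0.5, -0.5, 0.1]
finger_gap: 30.2
```

```bash
python3 st.py
```

```text
{'t': 4.6, 'joint_pos': [0.313, 0.166, 2.066, -0.418, 0.304, 2.116], 'tool_pos': [568.633, 264.845, 92.696], 'ee_rot': [[0.594, 0.125, -0.795], [0.064, -0.992, -0.108], [-0.802, 0.013, -0.597]], 'force': [-0.492, -0.495, 0.099], 'ft_torque': [-0.02, 0.23, -0.047], 'finger_gap': 30.232}
```

```bash
python3 - <<'E'
from h import *
s=snap('side');cv2.imwrite('pics/side4.png',cv2.resize(s['frame'][130:310,130:370],(800,600),interpolation=cv2.INTER_CUBIC))
s=snap('top');cv2.imwrite('pics/top4.png',cv2.resize(s['frame'][100:250,100:300],(800,600),interpolation=cv2.INTER_CUBIC))
E
```

```text
(no output)
```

View pics/side4.png

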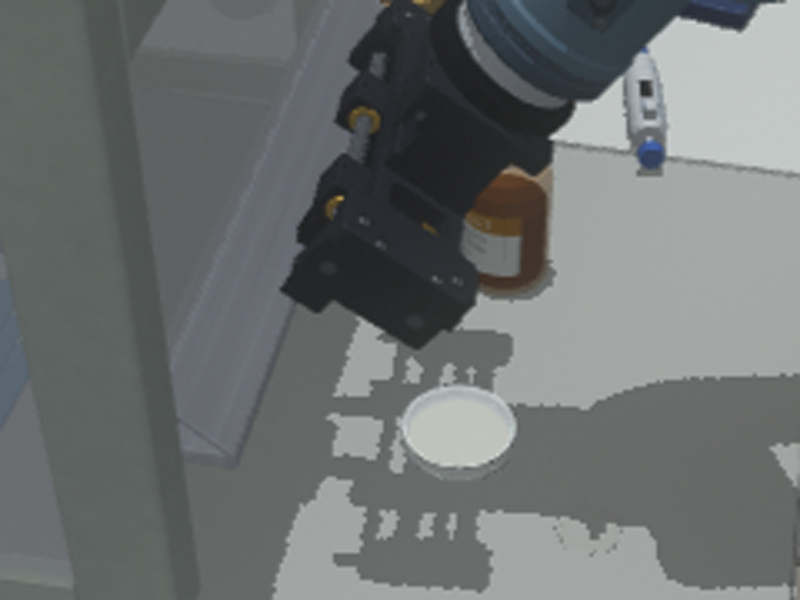

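View pics/top4.png

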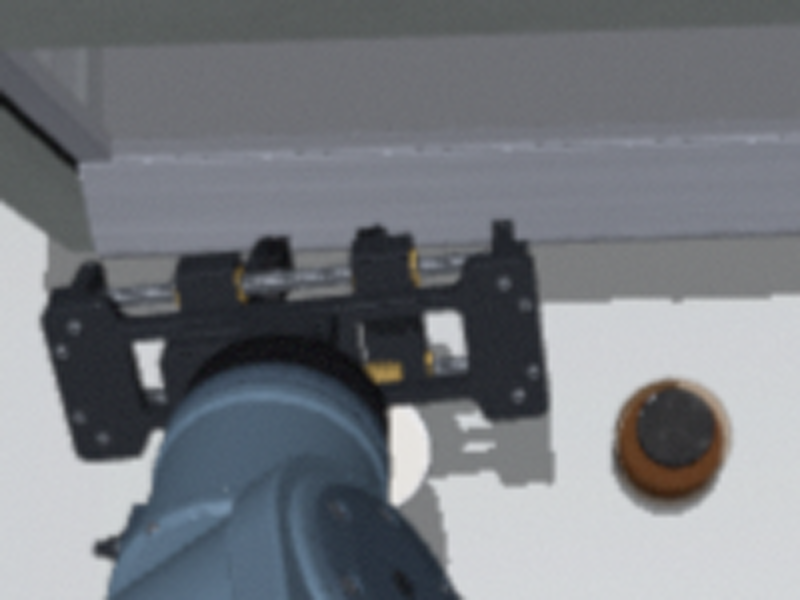

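```bash
python3 - <<'E'
from h import *
o=ctrl.get_obs();p=np.array(o['tool_pos']);M=np.array(o['ee_rot'])
for n in('side','top'):
    s=load(n);im=s['frame'].copy()
    im=cv2.resize(im,None,fx=3,fy=3,interpolation=cv2.INTER_CUBIC)
    for sy in(-1,1):
        for (a,zz,c) in((14,0,(0,0,255)),(14,-9,(0,255,255)),(-20,-9,(0,255,0)),(-50,-37,(255,0,0))):
            q=proj(s,p+M@np.array([a,sy*22,zz]))*3+1;cv2.circle(im,tuple(int(round(x)) for x in q),3,c,-1)
    if n=='side': im=im[390:930,480:1200]
    else: im=im[330:780,300:960]
    cv2.imwrite('pics/ov_%s.png'%n,im)
    P=pts(s)
    m=(s['frame'].max(2)<60)&(P[...,2]>60)&(P[...,2]<250)&(P[...,0]>450)&(P[...,0]<640)&(P[...,1]>150)&(P[...,1]<380)
    Q=(P[m]-p)@M;print(n,'tool-frame min/max of black',Q.min(0).round(),Q.max(0).round(), np.percentile(Q[:,0],[95,98,99,99.7]).round(), np.percentile(Q[:,2],[.3,1,2]).round())
E
```

```text
side tool-frame min/max of black [-191.  -95.  -35.] [-6. 92. 35.] [-91. -36. -31. -28.] [-34. -34. -34.]
top tool-frame min/max of black [-188. -109. -123.] [ 6. 92. 32.] [-65. -35. -28.  -9.] [-117. -103.  -80.]
```

View pics/ov_side.png

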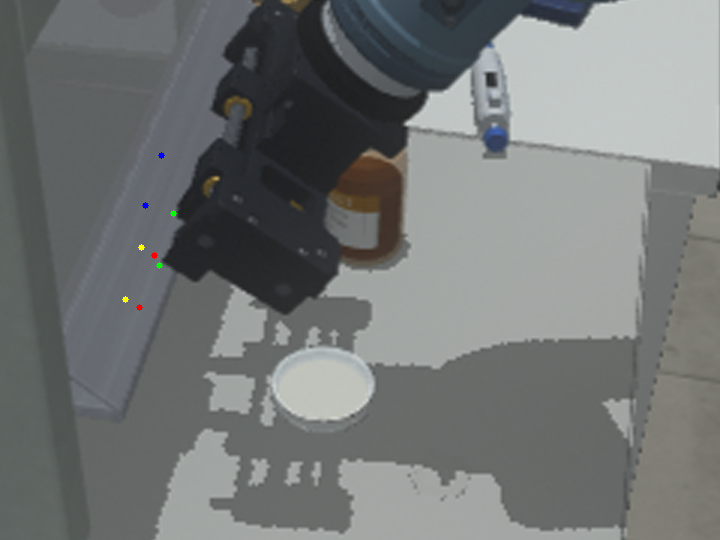

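View pics/ov_top.png

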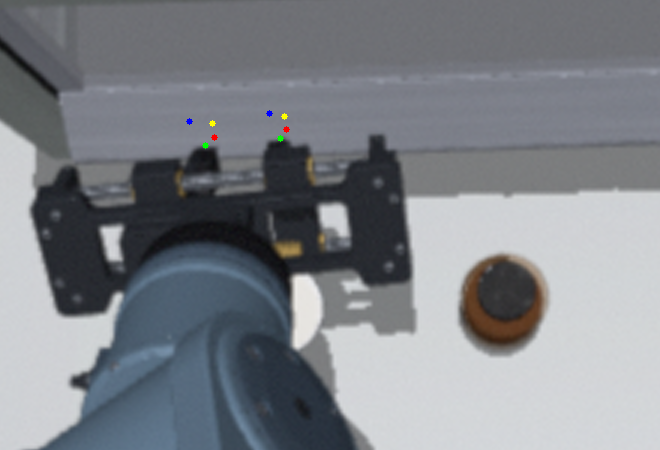

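```bash
python3 - <<'E'
from m import *
for n,u in(('top',(260,280,300,320)),):
    s=load(n);P=pts(s)
    for uu in u:
        print(uu,[tuple(P[v,uu].round(0)) for v in(140,145,150,154,157)])
t=load('top');g=cv2.cvtColor(t['frame'],cv2.COLOR_BGR2GRAY).astype(float)
for u in range(240,336,10):
    col=cv2.GaussianBlur(g,(5,1),0)[145:172,u];d=np.diff(col);i=d.argmin();print(u,145+i,round(d[i],1),end='; ')
s=load('side');P=pts(s);print();print([tuple(P[v,u].round(0)) for u,v in((195,265),(190,262),(200,255),(210,235))])
E
```

```text
260 [(np.float64(598.0), np.float64(126.0), np.float64(117.0)), (np.float64(591.0), np.float64(126.0), np.float64(110.0)), (np.float64(583.0), np.float64(126.0), np.float64(103.0)), (np.float64(578.0), np.float64(125.0), np.float64(96.0)), (np.float64(573.0), np.float64(125.0), np.float64(92.0))]
280 [(np.float64(599.0), np.float64(91.0), np.float64(115.0)), (np.float64(592.0), np.float64(90.0), np.float64(107.0)), (np.float64(585.0), np.float64(90.0), np.float64(100.0)), (np.float64(579.0), np.float64(89.0), np.float64(96.0)), (np.float64(575.0), np.float64(89.0), np.float64(89.0))]
300 [(np.float64(601.0), np.float64(55.0), np.float64(113.0)), (np.float64(593.0), np.float64(55.0), np.float64(106.0)), (np.float64(586.0), np.float64(54.0), np.float64(99.0)), (np.float64(580.0), np.float64(53.0), np.float64(94.0)), (np.float64(575.0), np.float64(53.0), np.float64(93.0))]
320 [(np.float64(602.0), np.float64(20.0), np.float64(111.0)), (np.float64(595.0), np.float64(19.0), np.float64(104.0)), (np.float64(587.0), np.float64(18.0), np.float64(99.0)), (np.float64(580.0), np.float64(17.0), np.float64(95.0)), (np.float64(577.0), np.float64(16.0), np.float64(86.0))]
240 159 -10.5; 250 158 -12.9; 260 158 -12.7; 270 158 -11.4; 280 157 -13.6; 290 157 -13.8; 300 156 -11.8; 310 156 -14.7; 320 156 -13.8; 330 156 -11.2; 
[(np.float64(565.0), np.float64(369.0), np.float64(89.0)), (np.float64(574.0), np.float64(366.0), np.float64(90.0)), (np.float64(562.0), np.float64(353.0), np.float64(95.0)), (np.float64(561.0), np.float64(307.0), np.float64(96.0))]
```

```bash
python3 - <<'E'
from m import *
o=ctrl.get_obs();p=np.array(o['tool_pos']);M=np.array(o['ee_rot'])
for n in('side','top'):
    s=load(n);P=pts(s)
    m=(s['frame'].max(2)<70)&(P[...,2]>60)&(P[...,2]<300)&(P[...,0]>400)&(P[...,0]<640)&(P[...,1]>150)&(P[...,1]<380)
    Q=(P[m]-p)@M;W=P[m]
    for y0 in range(-100,100,20):
        k=(Q[:,1]>=y0)&(Q[:,1]<y0+20)&(abs(Q[:,2])<45)
        if k.sum()>3:
            i=np.where(k)[0][np.argsort(Q[k,0])[-3]];print(n,y0,k.sum(),'xmax',Q[i].round(0),'world',W[i].round(0),'z',Q[k,2].min().round(),Q[k,2].max().round())
s=load('top');P=pts(s)
for u in(165,190,193):print(u,[tuple(P[v,u].round(0)) for v in range(150,168,2)])
E
```

```text
side -100 1207 xmax [-89. -84. -12.] world [515. 344. 170.] z -35.0 34.0
side -80 337 xmax [-108.  -80.  -34.] world [522. 341. 200.] z -34.0 35.0
side -60 911 xmax [-93. -45. -26.] world [528. 307. 183.] z -34.0 31.0
side -40 1803 xmax [-28. -27.   9.] world [542. 289. 110.] z -35.0 33.0
side -20 235 xmax [-106.   -3.  -20.] world [522. 263. 190.] z -37.0 35.0
side 0 133 xmax [-25.  15.  -8.] world [562. 250. 119.] z -37.0 35.0
side 20 211 xmax [-28.  22.  -9.] world [562. 242. 121.] z -34.0 3.0
side 40 80 xmax [-97.  44. -34.] world [544. 219. 192.] z -34.0 -1.0
side 60 218 xmax [-90.  78. -31.] world [550. 185. 185.] z -34.0 2.0
side 80 68 xmax [-96.  83. -34.] world [550. 180. 192.] z -34.0 -13.0
top -100 314 xmax [-97. -82. -34.] world [528. 344. 191.] z -35.0 33.0
top -80 520 xmax [-94. -78. -34.] world [531. 340. 188.] z -35.0 32.0
top -60 142 xmax [-93. -40. -33.] world [535. 303. 187.] z -34.0 21.0
top -40 479 xmax [-29. -26. -10.] world [556. 290. 123.] z -35.0 1.0
top -20 271 xmax [-28. -16.  -8.] world [557. 280. 121.] z -40.0 8.0
top 0 291 xmax [-28.  16.  -9.] world [56
[... 1208 characters left out ...]
(537.0), np.float64(235.0), np.float64(198.0)), (np.float64(533.0), np.float64(234.0), np.float64(203.0)), (np.float64(531.0), np.float64(235.0), np.float64(200.0))]
193 [(np.float64(580.0), np.float64(245.0), np.float64(105.0)), (np.float64(577.0), np.float64(245.0), np.float64(101.0)), (np.float64(574.0), np.float64(245.0), np.float64(100.0)), (np.float64(571.0), np.float64(246.0), np.float64(96.0)), (np.float64(560.0), np.float64(241.0), np.float64(129.0)), (np.float64(542.0), np.float64(231.0), np.float64(192.0)), (np.float64(537.0), np.float64(231.0), np.float64(198.0)), (np.float64(533.0), np.float64(230.0), np.float64(203.0)), (np.float64(531.0), np.float64(230.0), np.float64(200.0))]
```

```bash
python3 - <<'E'
from h import *
p=np.array([363.208, 89.499, 302.084]);M=np.array([[0.415, 0.041, -0.909], [0.037, -0.999, -0.028], [-0.909, -0.022, -0.416]])
for n,box in(('side',(500,0,268,200)),('top',(270,400,340,176))):
    s=load(n);im=cv2.imread('pics/%s1.png'%n);x,y,w,h=box
    im=cv2.resize(im[y:y+h,x:x+w],None,fx=2.3,fy=2.3,interpolation=cv2.INTER_CUBIC)
    for sy in(-1,1):
        for (a,zz,c) in((14,0,(0,0,255)),(14,-9,(0,255,255)),(-28,-9,(0,255,0)),(-50,-37,(255,0,0))):
            q=((proj(s,p+M@np.array([a,sy*22,zz]))*1.5+.25)-[x,y])*2.3;cv2.circle(im,tuple(int(round(v)) for v in q),3,c,-1)
    cv2.imwrite('pics/ov1_%s.png'%n,im)
E
```

```text
(no output)
```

View pics/ov1_side.png

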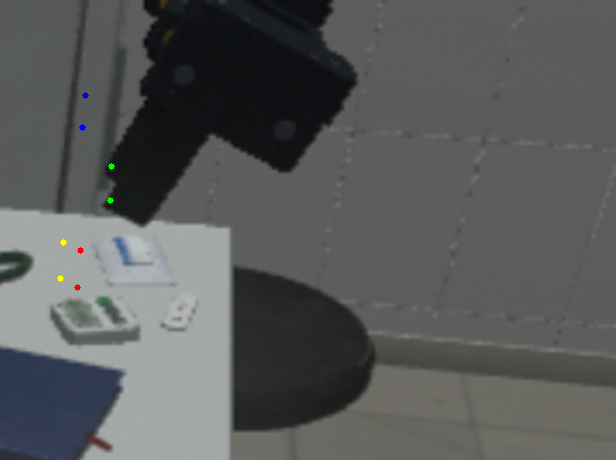

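View pics/ov1_top.png

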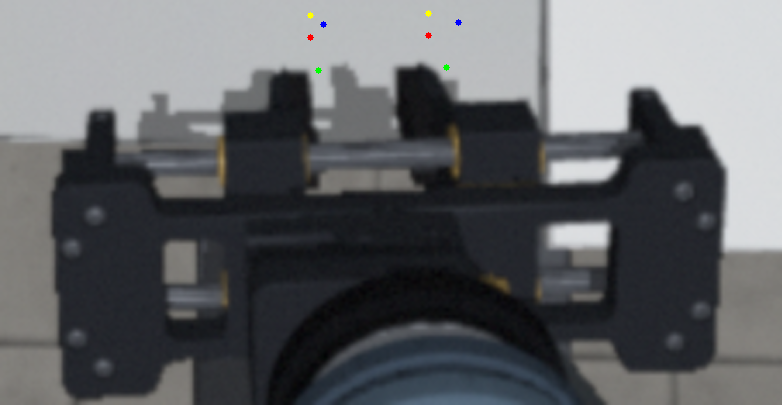

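The images show the real fingertips about 26 mm *behind* the reported TCP, along tool x, where the data sheet puts them 14 mm ahead. Both views and both poses agree, and the tool y and z directions fit. So the fingers are still in front of the lip and haven't touched it. I'll measure this offset and replan from the true tip.

```bash
cat > mt.py <<'E'
# like mv.py but the position is that of the true fingertip, at tool x = OFF
import sys
from mv import *
OFF=-26.
if __name__=='__main__':
    x,y,z,tilt,yaw=map(float,sys.argv[1:6]);n=int(sys.argv[6]);o=ctrl.get_obs();M=np.array(o['ee_rot'])
    p=np.array(o['tool_pos']);T=target(tilt,yaw);print('tip now',(p+M[:,0]*OFF).round(1),'tilt',np.degrees(np.arccos(-M[2,0])).round(1),'yaw',np.degrees(np.arctan2(M[0,1],-M[1,1])).round(1),'F',np.round(o['force'],1))
    w=R.from_matrix(M.T@T).as_rotvec(degrees=True);d=np.array([x,y,z])-T[:,0]*OFF-p
    out=[np.r_[(M@R.from_rotvec(w*k/n,degrees=True).as_matrix()).T@(d/n)/500,w/n/5] for k in range(n)]
    print('mm/row',(np.linalg.norm(d)/n).round(1),'deg/row',(np.linalg.norm(w)/n).round(2));print(np.round(out,3).tolist())
E
python3 - <<'E'
from m import *
o=ctrl.get_obs();p=np.array(o['tool_pos']);M=np.array(o['ee_rot'])
for n in('side','top'):
    s=load(n);P=pts(s);Q=(P-p)@M
    m=(s['frame'].max(2)<70)&(abs(Q[...,1])<45)&(Q[...,0]>-70)&(abs(Q[...,2])<15)&(s['depth']>0)
    print(n,m.sum(),np.sort(Q[m][:,0])[-12:].round(1), 'y of front',np.round(Q[m&(Q[...,0]>-45)][:,1].min()),np.round(Q[m&(Q[...,0]>-45)][:,1].max()))
from fk import *
from mv import target
k=fit().x
for p,t,y in(((515,263,35),37,7),((515,263,35),30,7),((576,266,35),37,7),((576,266,35),33,8),((576,266,170),37,7),((576,266,170),45,7),((430,108,25),30,0),((430,108,25),35,0),((500,110,25),35,0),((620,118,25),35,0),((620,118,25),40,0)):
      T=target(t,y);b=ik(np.array(p)+26*T[:,0],0,k,[.3,.0,2,-.2,.4,0],T);print(p,t,y,b[0].round(2),round(b[1],1),round(b[2],1))
E
python3 mt.py 515 265 45 35 7.4 5
```

```text
side 142 [-27.9 -27.8 -27.7 -26.6 -26.3 -25.9 -25.6 -25.6 -25.5 -25.4 -25.2  -4.6] y of front -31.0 31.0
top 118 [-28.4 -28.4 -28.4 -28.1 -27.9 -27.9 -26.2 -26.2 -25.9 -25.8 -25.7 -24.5] y of front -29.0 29.0
tip now [553.7 263.4 114.2] tilt 36.8 yaw 7.2 F [ 0.1  1.3 -0.1]
mm/row 16.0 deg/row 0.38
[[0.013, -0.003, 0.029, 0.009, -0.071, -0.029], [0.013, -0.003, 0.029, 0.009, -0.071, -0.029], [0.013, -0.003, 0.029, 0.009, -0.071, -0.029], [0.014, -0.003, 0.029, 0.009, -0.071, -0.029], [0.014, -0.003, 0.029, 0.009, -0.071, -0.029]]Traceback (most recent call last):
  File "<stdin>", line 7, in <module>
  File "fk.py", line 5, in <module>
    L=[literal_eval(l) for l in open('log.txt')]
       ~~~~~~~~~~~~^^^
    return _convert(node_or_string)
    return tuple(map(_convert, node.elts))
    return list(map(_convert, node.elts))
    return _convert_signed_num(node)
    return _convert_num(node)
    _raise_malformed_node(node)
    ~~~~~~~~~~~~~~~~~~~~~^^^^^^
    raise ValueError(msg + f': {node!r}')
ValueError: malformed node or string on line 1: <ast.Call object at 0x7f7d23053f10>
```

```bash
sed -i 's/OFF=-26./OFF=-25./' mt.py; sed -i 's/np.float64(\([^)]*\))/\1/g' log.txt; python3 - <<'E'
from fk import *
from mv import target
k=fit().x
for p,t,y in(((515,263,35),37,7),((515,263,35),30,7),((576,266,35),37,7),((576,266,35),33,8),((576,266,170),37,7),((576,266,170),45,7),((430,108,25),30,0),((430,108,25),35,0),((500,110,25),35,0),((620,118,25),35,0),((620,118,25),40,0)):
      T=target(t,y);b=ik(np.array(p)+25*T[:,0],0,k,[.3,.0,2,-.2,.4,0],T);print(p,t,y,b[0].round(2),round(b[1],1),round(b[2],1))
E
```

```text
(515, 263, 35) 37 7 [ 0.34  0.29  2.15 -1.13  0.14  0.  ] 0.0 0.0
(515, 263, 35) 30 7 [ 0.32  0.29  2.09 -0.38  0.27  0.  ] 0.0 0.0
(576, 266, 35) 37 7 [ 0.3   0.38  2.03 -0.81  0.15  0.  ] 0.0 0.0
(576, 266, 35) 33 8 [ 0.29  0.37  1.99 -0.36  0.22  0.  ] 0.0 0.0
(576, 266, 170) 37 7 [ 0.3   0.09  2.   -0.26  0.42  0.  ] 0.0 0.0
(576, 266, 170) 45 7 [ 0.31  0.08  2.08 -0.6   0.24  0.  ] 0.0 0.0
(430, 108, 25) 30 0 [-0.04  0.04  2.43  0.12  0.15  0.  ] 0.0 0.0
(430, 108, 25) 35 0 [-0.04  0.05  2.48  1.68  0.02  0.  ] 0.0 0.0
(500, 110, 25) 35 0 [-0.02  0.19  2.32  0.23  0.03  0.  ] 0.5 0.2
(620, 118, 25) 35 0 [ 0.    0.38  2.03 -0.    0.12  0.  ] 0.0 0.0
(620, 118, 25) 40 0 [0.   0.39 2.08 3.15 0.02 0.  ] 0.0 0.0
```

```bash
python3 mt.py 515 266 40 33 8 5; python3 - <<'E'
from mt import *
T=target(33,8);print('fwd x', (T.T@[1,0.05,0]/500).round(5),'up',(T.T@[0,0,1]/500).round(5))
E
```

```text
tip now [554.3 263.5 113.4] tilt 36.8 yaw 7.2 F [ 0.1  1.3 -0.1]
mm/row 17.0 deg/row 0.78
[[0.014, -0.004, 0.031, -0.011, -0.151, -0.042], [0.015, -0.003, 0.03, -0.011, -0.151, -0.042], [0.015, -0.003, 0.03, -0.011, -0.151, -0.042], [0.015, -0.003, 0.03, -0.011, -0.151, -0.042], [0.016, -0.003, 0.03, -0.011, -0.151, -0.042]]
fwd x [ 0.00109  0.00018 -0.00167] up [-0.00168  0.      -0.00109]
```

{"method": "arm_command", "body": {
  "plan": [
    {"dx":0.002,"dy":-0.004,"dz":0.036,"wx":0,"wy":-0.15,"wz":-0.04,"fingers":30},
    {"dx":0.015,"dy":-0.003,"dz":0.032,"wx":0,"wy":-0.15,"wz":-0.04,"fingers":30},
    {"dx":0.02,"dy":-0.003,"dz":0.028,"wx":0,"wy":-0.15,"wz":-0.04,"fingers":30},
    {"dx":0.02,"dy":-0.003,"dz":0.028,"wx":0,"wy":-0.15,"wz":-0.04,"fingers":30},
    {"dx":0.018,"dy":-0.003,"dz":0.027,"wx":0,"wy":-0.15,"wz":-0.04,"fingers":30}
  ]
}}

```text
t: 5.12
tool_pos: [524.8, 268.2, 15.4]
ee_rot: [[0.538, 0.136, -0.832], [0.078, -0.991, -0.111], [-0.839, -0.005, -0.543]]
force: [-0.3, -0.6, 0.9]
finger_gap: 30.0
```

```bash
python3 mt.py 571.5 266 38 33 8 5;  python3 - <<'E'
from m import *
o=ctrl.get_obs();p=np.array(o['tool_pos']);M=np.array(o['ee_rot'])
s=snap('top');P=pts(s);Q=(P-p)@M
m=(s['frame'].max(2)<70)&(abs(Q[...,1])<45)&(Q[...,0]>-70)&(abs(Q[...,2])<15)&(s['depth']>0)
print(m.sum(),np.sort(Q[m][:,0])[-12:].round(1))
cv2.imwrite('pics/top5.png',cv2.resize(s['frame'][100:250,100:300],(800,600),interpolation=cv2.INTER_CUBIC))
E
```

```text
tip now [511.4 266.2  36.3] tilt 32.9 yaw 7.8 F [-0.3 -0.6  0.9]
mm/row 12.0 deg/row 0.07
[[0.012, 0.003, -0.02, -0.013, 0.003, 0.005], [0.012, 0.003, -0.02, -0.013, 0.003, 0.005], [0.012, 0.003, -0.02, -0.013, 0.003, 0.005], [0.012, 0.003, -0.02, -0.013, 0.003, 0.005], [0.012, 0.003, -0.02, -0.013, 0.003, 0.005]]
88 [-30.9 -29.7 -29.4 -29.3 -29.1 -29.1 -28.9 -28.7 -27.5 -27.4 -27.4 -27.2]
```

View pics/top5.png

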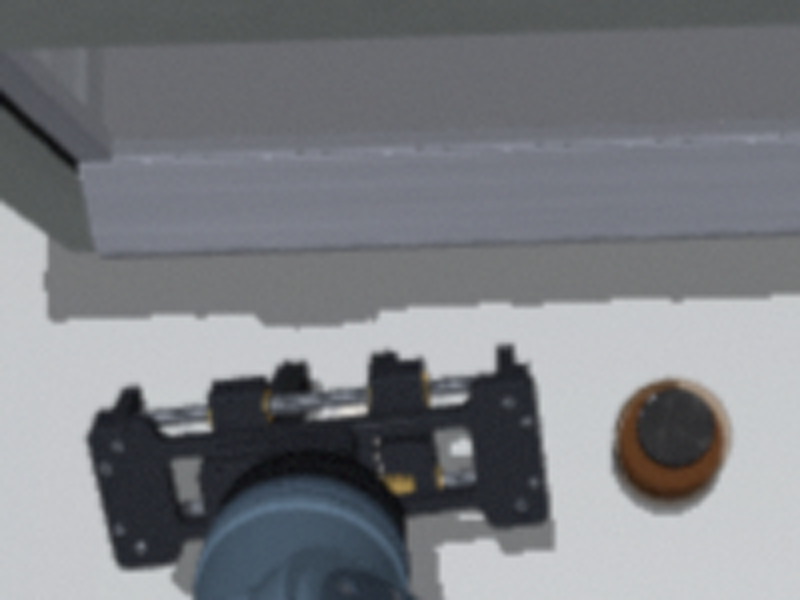

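The fingers are at (290,375) and (385,360), in front of the lip and clear of the bottle. Going forward under the lip, then slowly up.

{"method": "arm_command", "body": {
  "plan": [
    {"dx":0.012,"dy":0.003,"dz":-0.02,"wx":0,"wy":0,"wz":0,"fingers":30},
    {"dx":0.012,"dy":0.003,"dz":-0.02,"wx":0,"wy":0,"wz":0,"fingers":30},
    {"dx":0.012,"dy":0.003,"dz":-0.02,"wx":0,"wy":0,"wz":0,"fingers":30},
    {"dx":0.012,"dy":0.003,"dz":-0.02,"wx":0,"wy":0,"wz":0,"fingers":30},
    {"dx":0.012,"dy":0.003,"dz":-0.02,"wx":0,"wy":0,"wz":0,"fingers":30},
    {"dx":0,"dy":0,"dz":0,"wx":0,"wy":0,"wz":0,"fingers":30}
  ]
}}

```text
t: 5.67
tool_pos: [569.8, 265.6, -0.1]
ee_rot: [[0.514, 0.138, -0.847], [0.072, -0.99, -0.118], [-0.855, -0.0, -0.519]]
force: [0.4, 0.2, 0.7]
finger_gap: 30.2
```

```bash
python3 mt.py 571.5 266 48 33 8 4
```

```text
tip now [557.  263.8  21.3] tilt 31.2 yaw 7.9 F [0.4 0.2 0.7]
mm/row 7.8 deg/row 0.44
[[-0.008, -0.0, -0.014, -0.003, 0.088, -0.001], [-0.008, -0.0, -0.014, -0.003, 0.088, -0.001], [-0.007, -0.0, -0.014, -0.003, 0.088, -0.001], [-0.007, -0.0, -0.014, -0.003, 0.088, -0.001]]
```

{"method": "arm_command", "body": {
  "plan": [
    {"dx":-0.008,"dy":0,"dz":-0.014,"wx":0,"wy":0.09,"wz":0,"fingers":30},
    {"dx":-0.004,"dy":0,"dz":-0.014,"wx":0,"wy":0.09,"wz":0,"fingers":30},
    {"dx":0,"dy":0,"dz":-0.014,"wx":0,"wy":0.09,"wz":0,"fingers":30},
    {"dx":0,"dy":0,"dz":0,"wx":0,"wy":0,"wz":0,"fingers":30}
  ]
}}

```text
t: 6.0
tool_pos: [581.4, 267.2, 14.3]
ee_rot: [[0.531, 0.139, -0.836], [0.074, -0.99, -0.117], [-0.844, 0.001, -0.536]]
force: [-0.0, -0.2, 0.7]
finger_gap: 30.2
```

```bash
python3 mt.py 571.5 266 48 33 8 3;python3 st.py
```

```text
tip now [568.2 265.4  35.4] tilt 32.4 yaw 8.0 F [-0.  -0.2  0.7]
mm/row 4.4 deg/row 0.2
[[-0.006, -0.0, -0.007, -0.001, 0.041, -0.003], [-0.006, -0.0, -0.007, -0.001, 0.041, -0.003], [-0.006, -0.0, -0.007, -0.001, 0.041, -0.003]]
{'t': 6.0, 'joint_pos': [0.288, 0.359, 2.002, -0.352, 0.235, 2.039], 'tool_pos': [581.424, 267.22, 14.335], 'ee_rot': [[0.531, 0.139, -0.836], [0.074, -0.99, -0.117], [-0.844, 0.001, -0.536]], 'force': [-0.019, -0.193, 0.684], 'ft_torque': [-0.022, 0.224, 0.029], 'finger_gap': 30.234}
```

Now slowly up, about 3–4 mm per row.

{"method": "arm_command", "body": {
  "plan": [
    {"dx":-0.005,"dy":0,"dz":-0.008,"wx":0,"wy":0.04,"wz":0,"fingers":30},
    {"dx":-0.006,"dy":0,"dz":-0.007,"wx":0,"wy":0.04,"wz":0,"fingers":30},
    {"dx":-0.006,"dy":0,"dz":-0.005,"wx":0,"wy":0,"wz":0,"fingers":30},
    {"dx":-0.006,"dy":0,"dz":-0.004,"wx":0,"wy":0,"wz":0,"fingers":30},
    {"dx":-0.006,"dy":0,"dz":-0.004,"wx":0,"wy":0,"wz":0,"fingers":30},
    {"dx":-0.006,"dy":0,"dz":-0.004,"wx":0,"wy":0,"wz":0,"fingers":30}
  ]
}}

```text
t: 6.5
tool_pos: [581.3, 267.1, 36.8]
ee_rot: [[0.531, 0.138, -0.836], [0.073, -0.99, -0.118], [-0.844, 0.002, -0.536]]
force: [-0.2, -0.1, -1.3]
finger_gap: 30.2
```

```bash
python3 mt.py 571.5 266 70 33 8 3; python3 - <<'E'
from h import *
s=snap('side');cv2.imwrite('pics/side6.png',cv2.resize(s['frame'][130:310,130:370],(800,600),interpolation=cv2.INTER_CUBIC))
E
```

```text
tip now [568.  265.3  57.9] tilt 32.4 yaw 8.0 F [-0.2 -0.1 -1.3]
mm/row 4.3 deg/row 0.21
[[-0.006, -0.0, -0.006, 0.001, 0.041, -0.007], [-0.006, -0.0, -0.007, 0.001, 0.041, -0.007], [-0.005, -0.0, -0.007, 0.001, 0.041, -0.007]]
```

View pics/side6.png

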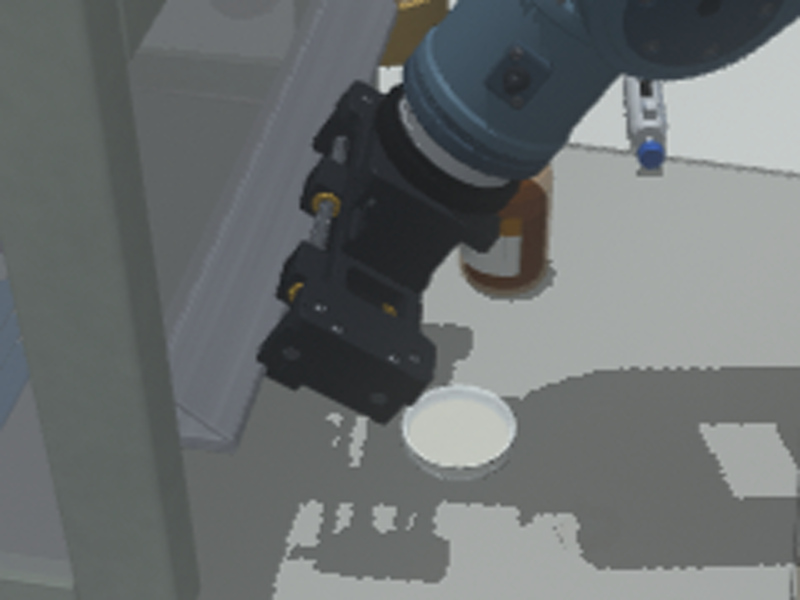

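The lip's near corner rose from (240,465) to (238,450), so the window is moving. Keep lifting.

{"method": "arm_command", "body": {
  "plan": [
    {"dx":-0.0067,"dy":0,"dz":-0.0043,"wx":0,"wy":0,"wz":0,"fingers":30},
    {"dx":-0.0067,"dy":0,"dz":-0.0043,"wx":0,"wy":0,"wz":0,"fingers":30},
    {"dx":-0.0067,"dy":0,"dz":-0.0043,"wx":0,"wy":0,"wz":0,"fingers":30},
    {"dx":-0.0067,"dy":0,"dz":-0.0043,"wx":0,"wy":0,"wz":0,"fingers":30},
    {"dx":-0.0067,"dy":0,"dz":-0.0043,"wx":0,"wy":0,"wz":0,"fingers":30},
    {"dx":-0.0067,"dy":0,"dz":-0.0043,"wx":0,"wy":0,"wz":0,"fingers":30},
    {"dx":-0.0067,"dy":0,"dz":-0.0043,"wx":0,"wy":0,"wz":0,"fingers":30},
    {"dx":-0.0067,"dy":0,"dz":-0.0043,"wx":0,"wy":0,"wz":0,"fingers":30},
    {"dx":-0.0067,"dy":0,"dz":-0.0043,"wx":0,"wy":0,"wz":0,"fingers":30},
    {"dx":-0.0067,"dy":0,"dz":-0.0043,"wx":0,"wy":0,"wz":0,"fingers":30}
  ]
}}

```text
t: 7.38
tool_pos: [580.1, 266.9, 79.9]
ee_rot: [[0.528, 0.138, -0.838], [0.072, -0.99, -0.118], [-0.846, 0.002, -0.533]]
force: [-1.4, 0.0, -2.3]
finger_gap: 30.0
```

```bash
python3 mt.py 571.5 266 110 33 8 3
```

```text
tip now [566.9 265.1 101.1] tilt 32.2 yaw 7.9 F [-1.4  0.  -2.3]
mm/row 3.5 deg/row 0.26
[[-0.003, -0.0, -0.006, 0.0, 0.051, -0.008], [-0.003, -0.0, -0.006, 0.0, 0.051, -0.008], [-0.003, -0.0, -0.006, 0.0, 0.051, -0.008]]
```

{"method": "arm_command", "body": {
  "plan": [
    {"dx":-0.0065,"dy":0,"dz":-0.0047,"wx":0,"wy":0,"wz":0,"fingers":30},
    {"dx":-0.0065,"dy":0,"dz":-0.0047,"wx":0,"wy":0,"wz":0,"fingers":30},
    {"dx":-0.0065,"dy":0,"dz":-0.0047,"wx":0,"wy":0,"wz":0,"fingers":30},
    {"dx":-0.0065,"dy":0,"dz":-0.0047,"wx":0,"wy":0,"wz":0,"fingers":30},
    {"dx":-0.0065,"dy":0,"dz":-0.0047,"wx":0,"wy":0,"wz":0,"fingers":30},
    {"dx":-0.0065,"dy":0,"dz":-0.0047,"wx":0,"wy":0,"wz":0,"fingers":30},
    {"dx":-0.0065,"dy":0,"dz":-0.0047,"wx":0,"wy":0,"wz":0,"fingers":30},
    {"dx":-0.0065,"dy":0,"dz":-0.0047,"wx":0,"wy":0,"wz":0,"fingers":30},
    {"dx":-0.0065,"dy":0,"dz":-0.0047,"wx":0,"wy":0,"wz":0,"fingers":30}
  ]
}}

```text
t: 8.13
tool_pos: [580.2, 266.8, 117.9]
ee_rot: [[0.524, 0.138, -0.84], [0.071, -0.99, -0.118], [-0.849, 0.002, -0.529]]
force: [-4.6, -0.4, -2.8]
finger_gap: 29.8
```

```bash
python3 mt.py 571.5 266 110 33 8 3;  python3 - <<'E'
from m import *
s=snap('side');cv2.imwrite('pics/side7.png',cv2.resize(s['frame'][60:285,130:430],(800,600),interpolation=cv2.INTER_CUBIC))
t=snap('top');cv2.imwrite('pics/top7.png',cv2.resize(t['frame'][90:210,230:390],(800,600),interpolation=cv2.INTER_CUBIC))
P=pts(t)
for u in(290,310,330):print(u,[tuple(P[v,u].round(0).tolist()) for v in range(140,156,2)])
E
```

```text
tip now [567.1 265.  139.1] tilt 31.9 yaw 7.9 F [-4.6 -0.4 -2.8]
mm/row 9.8 deg/row 0.36
[[0.018, -0.0, 0.007, -0.0, 0.072, -0.01], [0.018, -0.0, 0.008, -0.0, 0.072, -0.01], [0.018, -0.0, 0.008, -0.0, 0.072, -0.01]]
290 [(580.0, 79.0, 185.0), (577.0, 79.0, 183.0), (574.0, 79.0, 183.0), (573.0, 78.0, 173.0), (616.0, 63.0, -3.0), (612.0, 63.0, -3.0), (607.0, 63.0, -2.0), (602.0, 64.0, 1.0)]
310 [(580.0, 47.0, 186.0), (578.0, 47.0, 184.0), (575.0, 47.0, 183.0), (620.0, 23.0, 0.0), (617.0, 23.0, -2.0), (613.0, 23.0, -3.0), (608.0, 23.0, -1.0), (603.0, 23.0, 1.0)]
330 [(581.0, 15.0, 187.0), (579.0, 15.0, 183.0), (576.0, 14.0, 181.0), (622.0, -18.0, -2.0), (617.0, -18.0, -1.0), (613.0, -18.0, 0.0), (609.0, -17.0, 1.0), (605.0, -18.0, -0.0)]
```

View pics/side7.png

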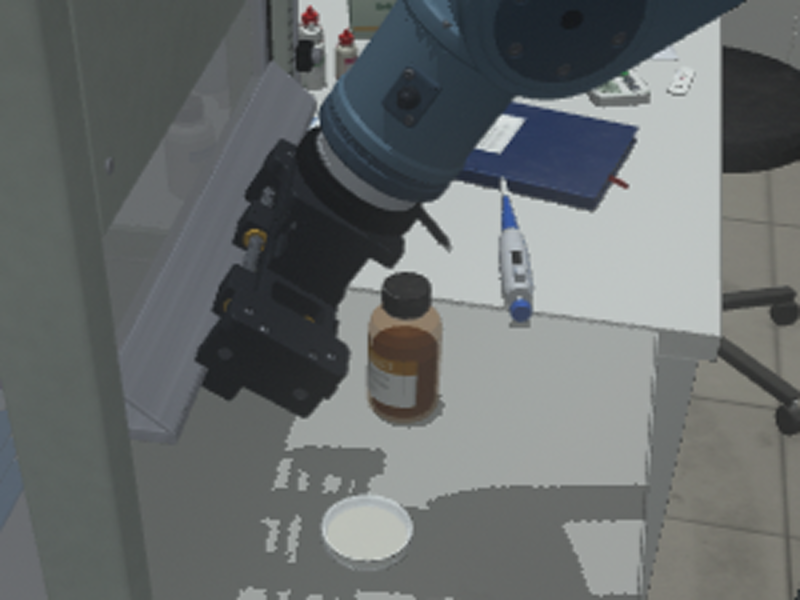

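View pics/top7.png

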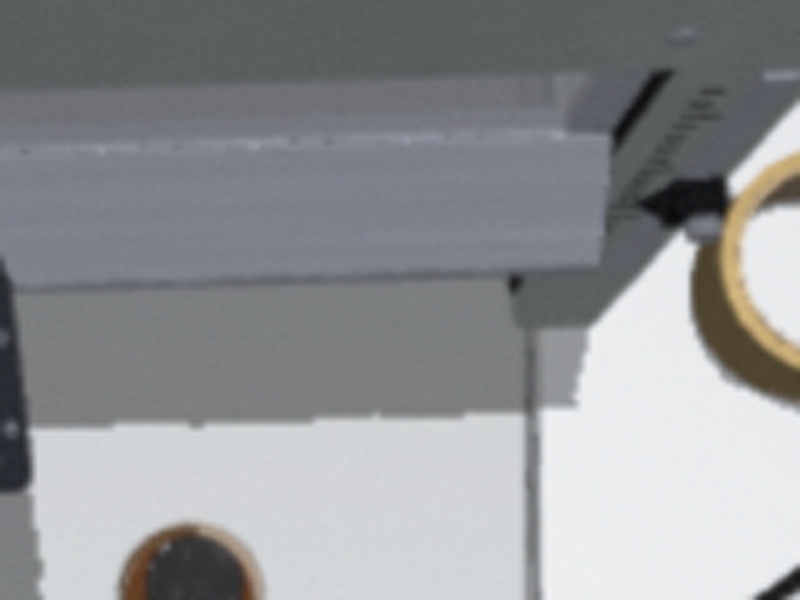

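```bash
python3 - <<'E'
from m import *
s=load('side');P=pts(s);th0=[]
for v in range(73,94):
    print(v,[tuple(np.r_[P[v,u],s['frame'][v,u].max()].round(0).astype(int).tolist()) for u in range(240,249)])
t=load('top');P=pts(t)
print('top')
for v in range(124,138):
    print(v,[tuple(P[v,u].round(0).astype(int).tolist()) for u in range(356,374,2) if t['frame'][v,u].max()<50])
E
```

```text
73 [(599, -33, 223, 100), (598, -35, 222, 89), (706, -434, 42, 99), (703, -433, 43, 111), (692, -401, 57, 105), (688, -398, 59, 107), (683, -393, 62, 107), (682, -397, 60, 107), (679, -397, 60, 106)]
74 [(600, -35, 220, 100), (598, -36, 219, 89), (706, -432, 39, 96), (703, -432, 40, 100), (690, -397, 56, 101), (688, -400, 55, 104), (683, -393, 59, 105), (682, -397, 57, 105), (679, -399, 56, 106)]
75 [(600, -36, 217, 99), (598, -36, 217, 81), (599, -47, 212, 41), (597, -45, 214, 35), (595, -47, 213, 33), (593, -46, 213, 36), (591, -48, 213, 51), (590, -50, 212, 72), (679, -397, 54, 101)]
76 [(600, -34, 216, 95), (599, -38, 214, 80), (598, -44, 212, 34), (596, -41, 213, 33), (594, -42, 213, 33), (592, -42, 213, 33), (590, -43, 213, 33), (587, -42, 213, 56), (680, -403, 48, 113)]
77 [(600, -35, 213, 89), (599, -37, 212, 53), (597, -37, 213, 34), (595, -38, 212, 34), (592, -36, 213, 33), (590, -36, 214, 34), (589, -41, 212, 33), (588, -45, 210, 80), (679, -396, 48, 172)]
78 [(600, -34, 211, 70), (598, -33, 212, 33), (596, -34, 212, 34), (595, -37, 211, 35), (592, -35, 212, 34), (589, -32
[... 3187 characters left out ...]
28 [(597, -32, 205), (595, -34, 209), (595, -37, 210), (595, -39, 211), (595, -43, 210), (595, -45, 211)]
129 [(595, -29, 204), (595, -31, 206), (594, -34, 207), (593, -36, 213), (593, -39, 211), (593, -42, 211), (593, -45, 214)]
130 [(594, -26, 203), (594, -29, 203), (593, -31, 206), (593, -34, 206), (592, -36, 210), (592, -39, 210), (591, -42, 212), (592, -46, 210)]
131 [(592, -26, 203), (592, -29, 202), (592, -32, 204), (592, -35, 205), (590, -36, 212), (590, -40, 210), (590, -43, 210), (590, -45, 211)]
132 [(591, -29, 200), (590, -32, 205), (590, -34, 206), (589, -37, 208), (588, -39, 211)]
133 [(589, -32, 202), (588, -34, 205), (588, -37, 208)]
134 [(588, -35, 202)]
135 []
136 []
137 []
```

```bash
cat >> m.py <<'E'
OH=np.array([608.7,179.5,0])
def H(x,y,z): return OH+HX*x+HY*y+np.array([0,0,z])
E
python3 - <<'E'
from m import *
s=load('side')
for nm,p in(('tip',H(-27,-201,202.5)),('lipR170',H(-42,-195,170)),('lipR180',H(-42,-195,180)),('lipRtop180',H(-42,-195,182)),('lipL170',H(-42,195,170)),('lipL180',H(-42,195,180))): print(nm,proj(s,p).round(1))
def z(n,u0,v0,w,h,f):
    a=cv2.resize(s['frame'][v0:v0+h,u0:u0+w],(w*f,h*f),interpolation=cv2.INTER_NEAREST);cv2.imwrite(n,np.clip(a.astype(int)*1.4,0,255).astype(np.uint8))
z('pics/r7.png',222,70,44,50,12);z('pics/l7.png',165,200,60,40,12)
E
```

```text
tip [241.7  84.8]
lipR170 [248.7 101.3]
lipR180 [248.6  96.8]
lipRtop180 [248.6  95.9]
lipL170 [196.  227.3]
lipL180 [195.4 222. ]
```

View pics/r7.png

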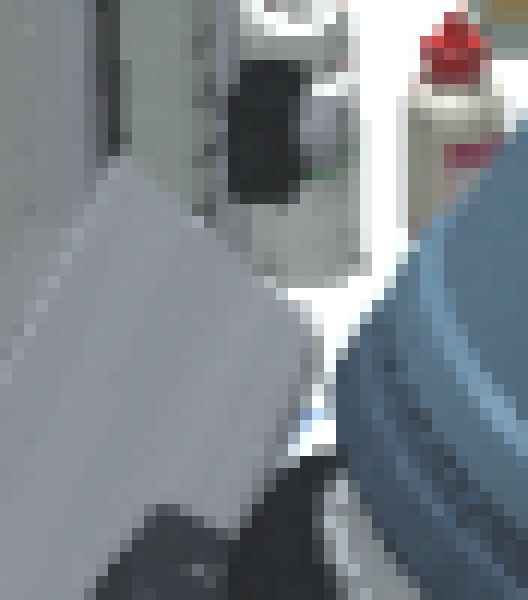

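View pics/l7.png

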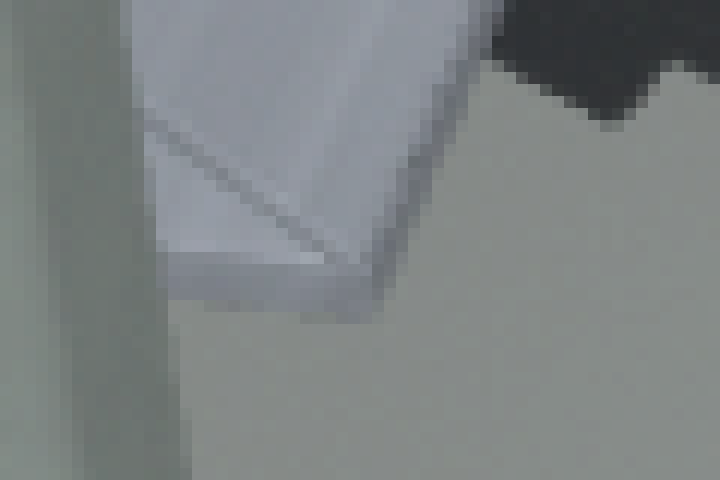

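Lip corners in the side view: left (196.0,226.0), right (247.8,100.5). Both give an underside at about 172 mm. The clip spans about 193–213 mm, so the pointer tip is at about 203 mm and 31 mm remain.

{"method": "arm_command", "body": {
  "plan": [
    {"dx":-0.0068,"dy":0,"dz":-0.0043,"wx":0,"wy":0,"wz":0,"fingers":30},
    {"dx":-0.0068,"dy":0,"dz":-0.0043,"wx":0,"wy":0,"wz":0,"fingers":30},
    {"dx":-0.0068,"dy":0,"dz":-0.0043,"wx":0,"wy":0,"wz":0,"fingers":30},
    {"dx":-0.0068,"dy":0,"dz":-0.0043,"wx":0,"wy":0,"wz":0,"fingers":30},
    {"dx":-0.0068,"dy":0,"dz":-0.0043,"wx":0,"wy":0,"wz":0,"fingers":30},
    {"dx":-0.0035,"dy":0,"dz":-0.0022,"wx":0,"wy":0,"wz":0,"fingers":30},
    {"dx":0,"dy":0,"dz":0,"wx":0,"wy":0,"wz":0,"fingers":30}
  ]
}}

```text
t: 8.82
tool_pos: [580.3, 266.9, 143.9]
ee_rot: [[0.524, 0.137, -0.84], [0.071, -0.991, -0.118], [-0.849, 0.002, -0.529]]
force: [-4.6, -1.1, -2.2]
finger_gap: 29.9
```

```bash
python3 mt.py 571.5 266 169.5 33 8 3;cat > lip.py <<'E'
import sys
from m import *
tag=sys.argv[1];s=snap('side')
def z(n,u0,v0,w,h,f):
    a=cv2.resize(s['frame'][v0:v0+h,u0:u0+w],(w*f,h*f),interpolation=cv2.INTER_NEAREST);cv2.imwrite(n,np.clip(a.astype(int)*1.4,0,255).astype(np.uint8))
z('pics/r%s.png'%tag,222,65,44,50,12);z('pics/l%s.png'%tag,165,185,60,45,12)
for k in(190,195,200,205,210): print(k,'L',proj(s,H(-42,195,k)).round(1),'R',proj(s,H(-42,-195,k)).round(1))
E
python3 lip.py 8
```

```text
tip now [567.2 265.1 165.1] tilt 31.9 yaw 7.9 F [-4.6 -1.1 -2.2]
mm/row 2.2 deg/row 0.35
[[-0.001, -0.0, -0.004, -0.001, 0.07, -0.01], [-0.001, -0.0, -0.004, -0.001, 0.07, -0.01], [-0.001, -0.0, -0.004, -0.001, 0.07, -0.01]]
190 L [194.8 216.5] R [248.6  92.3]
195 L [194.5 213.8] R [248.5  90. ]
200 L [194.2 211. ] R [248.5  87.7]
205 L [193.8 208.1] R [248.5  85.4]
210 L [193.5 205.3] R [248.4  83.1]
```

View pics/r8.png

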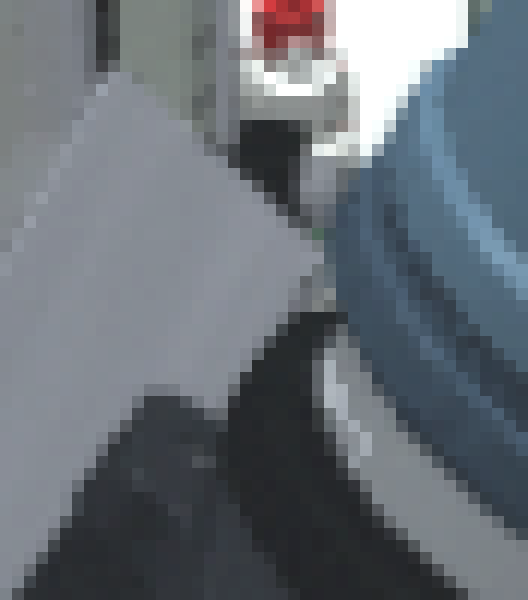

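View pics/l8.png

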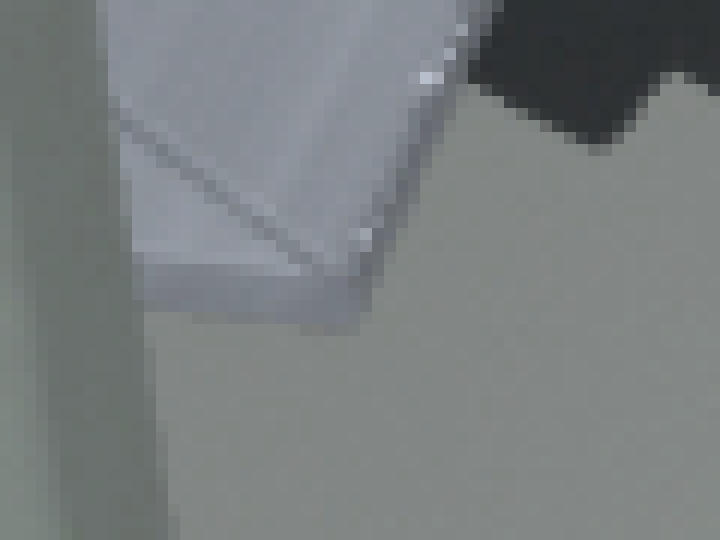

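{"method": "arm_command", "body": {
  "plan": [
    {"dx":-0.0026,"dy":0,"dz":-0.0016,"wx":0,"wy":0,"wz":0,"fingers":30},
    {"dx":-0.0026,"dy":0,"dz":-0.0016,"wx":0,"wy":0,"wz":0,"fingers":30},
    {"dx":-0.0026,"dy":0,"dz":-0.0016,"wx":0,"wy":0,"wz":0,"fingers":30},
    {"dx":0,"dy":0,"dz":0,"wx":0,"wy":0,"wz":0,"fingers":30}
  ]
}}

```text
t: 9.2
tool_pos: [580.3, 266.9, 149.8]
ee_rot: [[0.525, 0.137, -0.84], [0.071, -0.991, -0.118], [-0.848, 0.002, -0.53]]
force: [-5.1, -1.0, -0.4]
finger_gap: 30.0
```

```bash
python3 mt.py 571.5 266 169.5 33 8 3; python3 lip.py 9; python3 - <<'E'
from m import *
t=snap('top');P=pts(t)
for u in(280,300,320,332):print(u,[tuple(P[v,u].round(0).tolist()) for v in range(130,152,2)])
cv2.imwrite('pics/t9.png',cv2.resize(t['frame'][100:170,310:390],(800,700)[:2],interpolation=cv2.INTER_NEAREST)[:600])
E
```

```text
tip now [567.2 265.1 171. ] tilt 32.0 yaw 7.9 F [-5.1 -1.  -0.4]
mm/row 1.6 deg/row 0.35
[[0.002, -0.0, -0.002, -0.001, 0.068, -0.01], [0.002, -0.0, -0.002, -0.001, 0.068, -0.01], [0.002, -0.0, -0.002, -0.001, 0.068, -0.01]]
190 L [194.8 216.5] R [248.6  92.3]
195 L [194.5 213.8] R [248.5  90. ]
200 L [194.2 211. ] R [248.5  87.7]
205 L [193.8 208.1] R [248.5  85.4]
210 L [193.5 205.3] R [248.4  83.1]
280 [(585.0, 97.0, 221.0), (583.0, 97.0, 219.0), (580.0, 97.0, 217.0), (577.0, 97.0, 215.0), (574.0, 97.0, 215.0), (572.0, 97.0, 212.0), (628.0, 84.0, -2.0), (623.0, 84.0, -1.0), (620.0, 84.0, -5.0), (615.0, 84.0, -3.0), (611.0, 84.0, -2.0)]
300 [(586.0, 67.0, 220.0), (584.0, 67.0, 218.0), (581.0, 66.0, 216.0), (578.0, 66.0, 215.0), (575.0, 66.0, 214.0), (573.0, 66.0, 211.0), (629.0, 43.0, -3.0), (625.0, 43.0, -3.0), (620.0, 43.0, -2.0), (617.0, 43.0, -4.0), (612.0, 43.0, -1.0)]
320 [(587.0, 37.0, 221.0), (584.0, 36.0, 220.0), (582.0, 35.0, 214.0), (579.0, 36.0, 215.0), (576.0, 35.0, 214.0), (576.0, 34.0, 204.0), (630.0, 2.0, -2.0), (625.0, 2.0, -2.0), (622.0, 2.0, -4.0), (617.0, 3.0, -0.0), (613.0, 3.0, -1.0)]
332 [(587.0, 18.0, 221.0), (585.0, 18.0, 218.0), (582.0, 17.0, 216.0), (580.0, 17.0, 214.0), (577.0, 17.0, 212.0), (576.0, 15.0, 204.0), (624.0, -18.0, 21.0), (622.0, -19.0, 15.0), (617.0, -19.0, 16.0), (614.0, -19.0, 12.0), (612.0, -21.0, 3.0)]
```

View pics/l9.png

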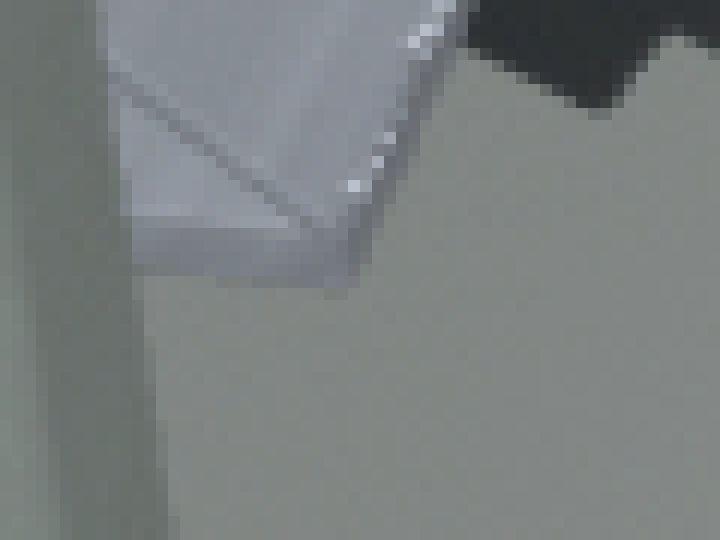

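View pics/t9.png

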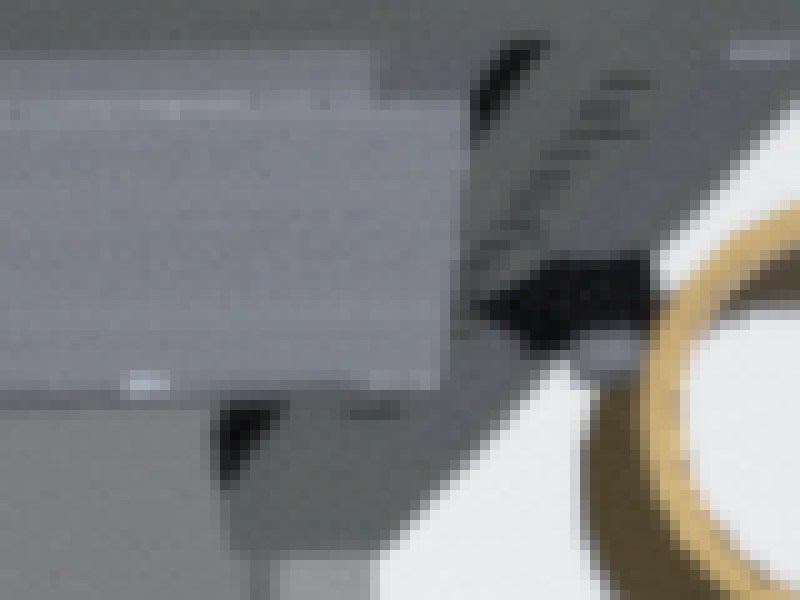

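Now release along tool +z, straight away from the contact, and look again.

{"method": "arm_command", "body": {
  "plan": [
    {"dx":0,"dy":0,"dz":0.01,"wx":0,"wy":0,"wz":0,"fingers":30},
    {"dx":0,"dy":0,"dz":0.03,"wx":0,"wy":0,"wz":0,"fingers":30},
    {"dx":0,"dy":0,"dz":0.05,"wx":0,"wy":0,"wz":0,"fingers":30},
    {"dx":-0.02,"dy":0.01,"dz":0.06,"wx":0,"wy":0,"wz":0,"fingers":30},
    {"dx":-0.06,"dy":0.02,"dz":0.03,"wx":0,"wy":0,"wz":0,"fingers":30},
    {"dx":-0.06,"dy":0.02,"dz":0.02,"wx":0,"wy":0,"wz":0,"fingers":30},
    {"dx":-0.05,"dy":0.02,"dz":0,"wx":0,"wy":0,"wz":0,"fingers":30}
  ]
}}

```text
t: 9.88
tool_pos: [455.4, 214.8, 180.6]
ee_rot: [[0.541, 0.142, -0.829], [0.077, -0.99, -0.119], [-0.837, 0.001, -0.547]]
force: [0.3, -0.2, 1.0]
finger_gap: 30.2
```

```bash
python3 mt.py 420 112 200 25 0 6; python3 lip.py 10; python3 - <<'E'
from m import *
t=snap('top');P=pts(t);s=load('side')
cv2.imwrite('pics/s10.png',cv2.resize(s['frame'],(768,576)))
for nm,x in(('top',t),('side',s)):
    P=pts(x)
    d=P-OH;hx=d@HX;hyy=d@HY;z=P[...,2]
    for a,b in((-40,-32),(-32,-24),(-24,-16)):
        m=(hx>a)&(hx<b)&(abs(hyy)<190)&(z>150)&(z<260)&(x['depth']>0);print(nm,a,b,m.sum(),np.median(z[m]).round(1))
    m=(hx>-50)&(hx<-38)&(abs(hyy)<190)&(z>192)&(z<222)&(x['depth']>0);print('front',np.percentile(hx[m],[1,5,20]).round(1),np.percentile(z[m],[2,5,10,25,50]).round(1))
    m=(x['frame'].max(2)<50)&(abs(hyy+212)<12)&(z>185)&(z<222)&(hx<-15);print('clip z',m.sum(),np.percentile(z[m],[2,5,50,90,95,98]).round(1))
E
```

```text
tip now [441.8 212.8 201.6] tilt 33.1 yaw 8.1 F [ 0.3 -0.2  1. ]
mm/row 17.6 deg/row 1.92
[[-0.006, 0.033, 0.012, 0.238, -0.271, 0.131], [-0.006, 0.033, 0.011, 0.238, -0.271, 0.131], [-0.005, 0.033, 0.01, 0.238, -0.271, 0.131], [-0.004, 0.034, 0.01, 0.238, -0.271, 0.131], [-0.004, 0.034, 0.009, 0.238, -0.271, 0.131], [-0.003, 0.034, 0.009, 0.238, -0.271, 0.131]]
190 L [194.8 216.5] R [248.6  92.3]
195 L [194.5 213.8] R [248.5  90. ]
200 L [194.2 211. ] R [248.5  87.7]
205 L [193.8 208.1] R [248.5  85.4]
210 L [193.5 205.3] R [248.4  83.1]
top -40 -32 1575 216.0
top -32 -24 1627 223.1
top -24 -16 1655 230.2
front [-42.5 -42.3 -41.8] [202.9 204.1 205.6 208.7 211.4]
clip z 93 [198.6 201.1 209.2 212.  212.2 212.8]
side -40 -32 831 217.8
side -32 -24 839 224.9
side -24 -16 870 231.8
front [-42.6 -42.4 -42.1] [204.7 205.4 206.5 209.7 212.8]
clip z 10 [211.  211.3 212.9 213.7 213.7 213.7]
```

View pics/r10.png

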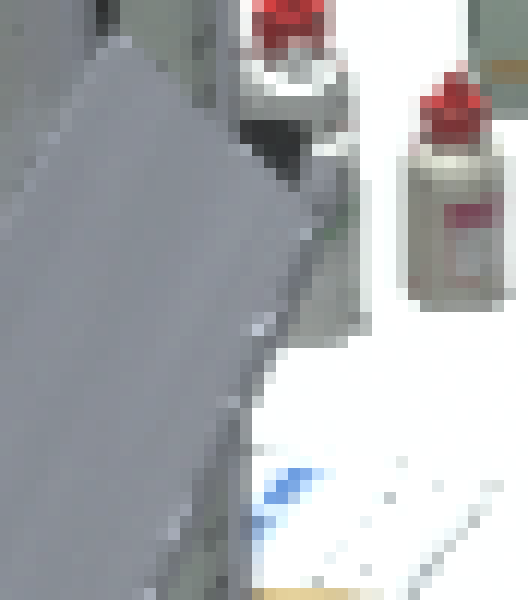

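View pics/l10.png

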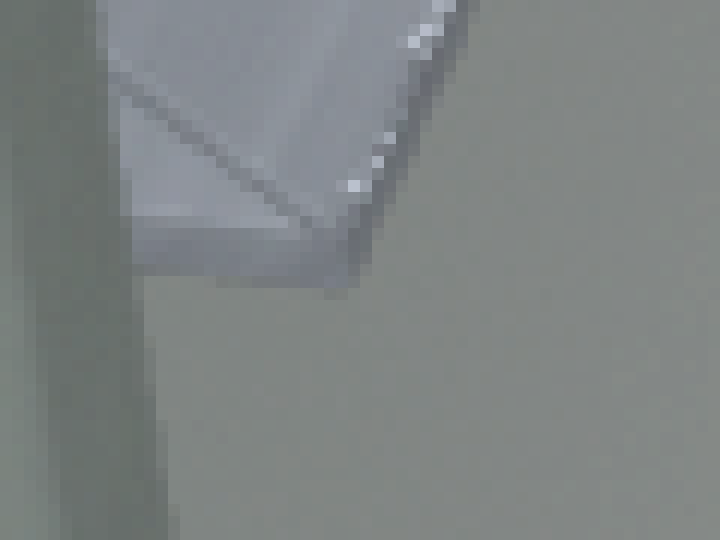

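View pics/s10.png

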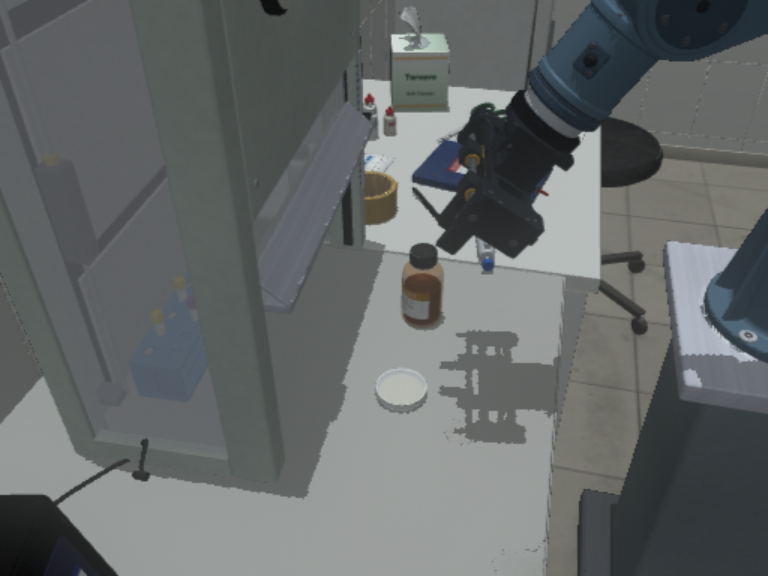

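Window released: relative to the pointer in the same camera, the underside is within about 1 mm (side 202.5–203.8 against 203, top 201–203 against 201.5). The pointer, dish and bottle are unmoved. Next is the bottle.

```bash
sed -i 's/np.float64(\([^)]*\))/\1/g' log.txt; python3 - <<'E'
from fk import *
from mv import target
k=fit().x;q=[0,.0,2.3,0,.3,0]
for p,t,y in(((415,106,120),28,-1),((415,106,26),28,-1),((430,106.5,26),28,-1),((460,108,26),29,-1),((500,110.5,26),30,-1),((540,113,26),31,-1),((580,115.5,26),33,-1),((620,118,26),35,-1),((500,110.5,26),30,3),((580,115.5,26),33,3),((620,118,26),35,3),((620,118,26),33,3)):
      T=target(t,y);b=ik(np.array(p)+25*T[:,0],0,k,q,T);q0=q;print(p,t,y,b[0].round(2),round(b[1],1),round(b[2],1))
E
python3 mt.py 413 106 190 27 0 7
```

```text
(415, 106, 120) 28 -1 [-0.03 -0.31  2.42  0.02  0.55  0.  ] 0.0 0.0
(415, 106, 26) 28 -1 [-0.03  0.01  2.44  0.04  0.2   0.  ] 0.0 0.0
(430, 106.5, 26) 28 -1 [-0.03  0.04  2.41  0.03  0.2   0.  ] 0.0 0.0
(460, 108, 26) 29 -1 [-0.02  0.1   2.35  0.02  0.18  0.  ] 0.0 0.0
(500, 110.5, 26) 30 -1 [-0.01  0.18  2.27 -0.01  0.17  0.  ] 0.0 0.0
(540, 113, 26) 31 -1 [-0.01  0.25  2.18 -0.04  0.17  0.  ] 0.0 0.0
(580, 115.5, 26) 33 -1 [ 0.    0.32  2.11 -0.07  0.14  0.  ] 0.0 0.0
(620, 118, 26) 35 -1 [ 0.01  0.38  2.03 -0.12  0.12  0.  ] 0.0 0.0
(500, 110.5, 26) 30 3 [-0.05  0.17  2.27  0.27  0.18  0.  ] 0.0 0.0
(580, 115.5, 26) 33 3 [-0.03  0.31  2.11  0.29  0.15  0.  ] 0.0 0.0
(620, 118, 26) 35 3 [-0.02  0.37  2.04  0.34  0.13  0.  ] 0.0 0.0
(620, 118, 26) 33 3 [-0.02  0.37  2.02  0.22  0.18  0.  ] 0.0 0.0
tip now [445.7 213.2 207.6] tilt 33.8 yaw 8.1 F [-0.1 -0.2  1.1]
mm/row 16.6 deg/row 1.51
[[-0.003, 0.029, 0.015, 0.198, -0.195, 0.117], [-0.003, 0.03, 0.014, 0.198, -0.195, 0.117], [-0.002, 0.03, 0.014, 0.198, -0.195, 0.117], [-0.002, 0.03, 0.014, 0.198, -0.195, 0.117], [-0.001, 0.031, 0.013, 0.198, -0.195, 0.117], [-0.001, 0.031, 0.012, 0.198, -0.195, 0.117], [-0.0, 0.031, 0.012, 0.198, -0.195, 0.117]]
```

{"method": "arm_command", "body": {
  "plan": [
    {"dx":-0.003,"dy":0.029,"dz":0.015,"wx":0.2,"wy":-0.195,"wz":0.117,"fingers":30},
    {"dx":-0.003,"dy":0.03,"dz":0.014,"wx":0.2,"wy":-0.195,"wz":0.117,"fingers":30},
    {"dx":-0.002,"dy":0.03,"dz":0.014,"wx":0.2,"wy":-0.195,"wz":0.117,"fingers":30},
    {"dx":-0.002,"dy":0.03,"dz":0.014,"wx":0.2,"wy":-0.195,"wz":0.117,"fingers":30},
    {"dx":-0.001,"dy":0.031,"dz":0.013,"wx":0.2,"wy":-0.195,"wz":0.117,"fingers":30},
    {"dx":-0.001,"dy":0.031,"dz":0.012,"wx":0.2,"wy":-0.195,"wz":0.117,"fingers":30},
    {"dx":0,"dy":0.028,"dz":0.012,"wx":0.2,"wy":-0.195,"wz":0.117,"fingers":30},
    {"dx":0,"dy":0,"dz":0,"wx":0,"wy":0,"wz":0,"fingers":30}
  ]
}}

```text
t: 10.65
tool_pos: [436.0, 103.6, 176.8]
ee_rot: [[0.478, -0.008, -0.878], [-0.004, -1.0, 0.008], [-0.878, -0.001, -0.478]]
force: [-0.0, -0.1, -0.2]
finger_gap: 30.0
```

```bash
python3 mt.py 413 106 40 28 0 8
```

```text
tip now [424.1 103.7 198.8] tilt 28.5 yaw -0.5 F [-0.  -0.1 -0.2]
mm/row 19.9 deg/row 0.09
[[0.034, -0.001, 0.021, -0.011, -0.014, -0.005], [0.034, -0.001, 0.021, -0.011, -0.014, -0.005], [0.034, -0.001, 0.021, -0.011, -0.014, -0.005], [0.034, -0.001, 0.021, -0.011, -0.014, -0.005], [0.034, -0.001, 0.021, -0.011, -0.014, -0.005], [0.034, -0.001, 0.021, -0.011, -0.014, -0.005], [0.034, -0.001, 0.021, -0.011, -0.014, -0.005], [0.034, -0.001, 0.021, -0.011, -0.014, -0.005]]
```

{"method": "arm_command", "body": {
  "plan": [
    {"dx":0.034,"dy":-0.001,"dz":0.023,"wx":0,"wy":0,"wz":0,"fingers":30},
    {"dx":0.034,"dy":-0.001,"dz":0.022,"wx":0,"wy":0,"wz":0,"fingers":30},
    {"dx":0.034,"dy":-0.001,"dz":0.021,"wx":0,"wy":0,"wz":0,"fingers":30},
    {"dx":0.034,"dy":-0.001,"dz":0.021,"wx":0,"wy":0,"wz":0,"fingers":30},
    {"dx":0.034,"dy":-0.001,"dz":0.021,"wx":0,"wy":0,"wz":0,"fingers":30},
    {"dx":0.034,"dy":-0.001,"dz":0.021,"wx":0,"wy":0,"wz":0,"fingers":30},
    {"dx":0.03,"dy":-0.001,"dz":0.018,"wx":0,"wy":0,"wz":0,"fingers":30},
    {"dx":0,"dy":0,"dz":0,"wx":0,"wy":0,"wz":0,"fingers":30}
  ]
}}

```text
t: 11.32
tool_pos: [443.4, 107.9, 42.3]
ee_rot: [[0.505, -0.01, -0.863], [-0.006, -1.0, 0.008], [-0.863, 0.001, -0.505]]
force: [-0.6, 0.4, -0.3]
finger_gap: 29.5
```

```bash
python3 mt.py 425 106.5 27 28 0 3; python3 - <<'E'
from m import *
t=snap('top');cv2.imwrite('pics/t11.png',cv2.resize(t['frame'][150:300,170:370],(800,600),interpolation=cv2.INTER_CUBIC))
s=snap('side');cv2.imwrite('pics/s11.png',cv2.resize(s['frame'][90:270,220:460],(800,600),interpolation=cv2.INTER_CUBIC))
o=ctrl.get_obs();p=np.array(o['tool_pos']);M=np.array(o['ee_rot'])
for n,x in(('top',t),('side',s)):
    P=pts(x);Q=(P-p)@M
    m=(x['frame'].max(2)<70)&(abs(Q[...,1])<45)&(Q[...,0]>-60)&(abs(Q[...,2])<15)&(x['depth']>0);print(n,np.sort(Q[m][:,0])[-8:].round(1))
    m=(P[...,2]>101)&(P[...,2]<112)&(P[...,0]<540)&(P[...,0]>450)&(P[...,1]<160)&(P[...,1]>70);print('cap',P[m].mean(0).round(1))
E
```

```text
tip now [430.8 108.1  63.9] tilt 30.3 yaw -0.6 F [-0.6  0.4 -0.3]
mm/row 12.7 deg/row 0.8
[[0.019, 0.001, 0.016, -0.031, -0.156, -0.022], [0.019, 0.001, 0.016, -0.031, -0.156, -0.022], [0.02, 0.001, 0.016, -0.031, -0.156, -0.022]]
top [-23.  -21.7  -3.4  -2.1   0.9   3.9   6.3   8.2]
cap [481.6 108.2 106.5]
side [44.  44.9 45.1 45.3 45.5 46.7 47.7 48.5]
cap [481.2 112.7 107.6]
```

View pics/t11.png

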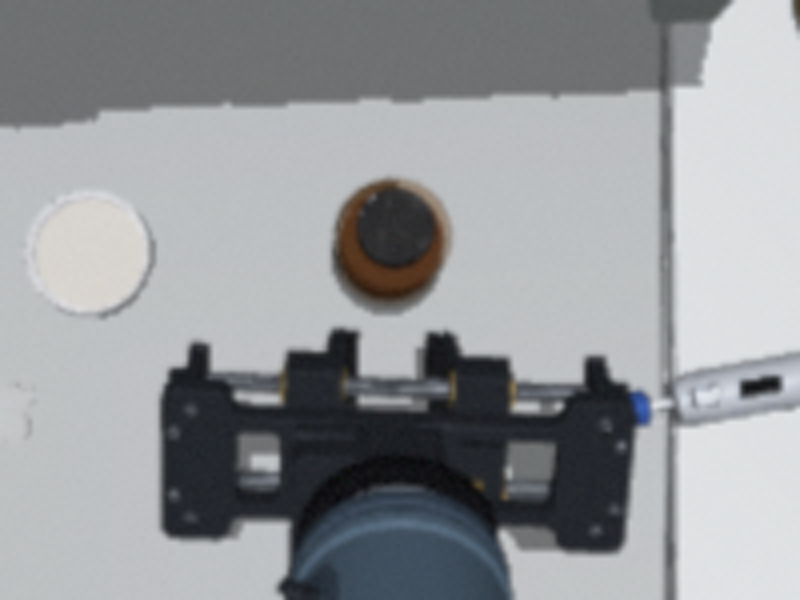

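View pics/s11.png

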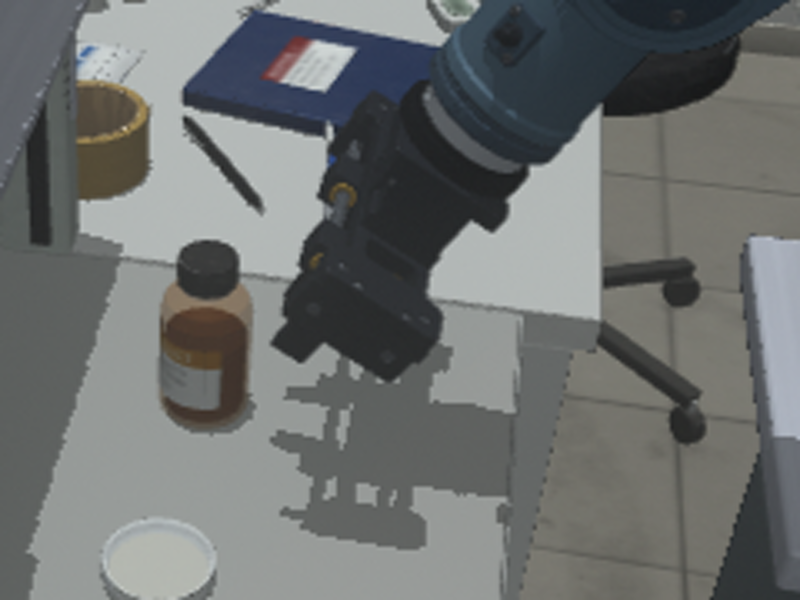

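Fingers at (343,345) and (441,345) in the top crop straddle the bottle's axis (392,243), and all is clear. Lower to push height.

{"method": "arm_command", "body": {
  "plan": [
    {"dx":0.019,"dy":0.001,"dz":0.018,"wx":0,"wy":-0.15,"wz":0,"fingers":30},
    {"dx":0.019,"dy":0.001,"dz":0.018,"wx":0,"wy":-0.15,"wz":0,"fingers":30},
    {"dx":0.018,"dy":0.001,"dz":0.016,"wx":0,"wy":-0.1,"wz":0,"fingers":30},
    {"dx":0,"dy":0,"dz":0,"wx":0,"wy":0,"wz":0,"fingers":30}
  ]
}}

```text
t: 11.75
tool_pos: [444.6, 107.3, 14.4]
ee_rot: [[0.491, -0.008, -0.871], [-0.005, -1.0, 0.006], [-0.871, 0.001, -0.491]]
force: [-0.2, 0.9, -0.0]
finger_gap: 30.3
```

```bash
python3 mt.py 438 107 27 28.5 0 3; python3 - <<'E'
from mt import *
T=np.array(ctrl.get_obs()['ee_rot']);print('fwd/mm',(T.T@[.998,.059,0]/500).round(5),'up/mm',(T.T@[0,0,1]/500).round(5))
E
```

```text
tip now [432.4 107.4  36.2] tilt 29.4 yaw -0.4 F [-0.2  0.9 -0. ]
mm/row 3.6 deg/row 0.33
[[0.007, 0.0, -0.0, -0.023, -0.059, -0.018], [0.007, 0.0, -0.0, -0.023, -0.059, -0.018], [0.007, 0.0, -0.0, -0.023, -0.059, -0.018]]
fwd/mm [ 0.00098 -0.00013 -0.00174] up/mm [-0.00174  0.      -0.00098]
```

{"method": "arm_command", "body": {
  "plan": [
    {"dx":0.01,"dy":-0.0005,"dz":-0.0055,"wx":0,"wy":0,"wz":0,"fingers":30},
    {"dx":0.01,"dy":-0.0005,"dz":-0.0055,"wx":0,"wy":0,"wz":0,"fingers":30},
    {"dx":0.007,"dy":-0.0005,"dz":-0.005,"wx":0,"wy":0,"wz":0,"fingers":30},
    {"dx":0.0034,"dy":-0.0005,"dz":-0.006,"wx":0,"wy":0,"wz":0,"fingers":30},
    {"dx":0.0034,"dy":-0.0005,"dz":-0.006,"wx":0,"wy":0,"wz":0,"fingers":30}
  ]
}}

```text
t: 12.17
tool_pos: [471.7, 109.0, 11.5]
ee_rot: [[0.499, -0.007, -0.866], [-0.004, -1.0, 0.005], [-0.866, 0.001, -0.499]]
force: [-1.1, 1.2, 0.2]
finger_gap: 30.1
```

```bash
python3 mt.py 480 109.5 27 29.5 0 8
```

```text
tip now [459.3 109.1  33.2] tilt 30.0 yaw -0.4 F [-1.1  1.2  0.2]
mm/row 2.7 deg/row 0.08
[[0.004, -0.0, -0.004, -0.007, -0.011, -0.006], [0.004, -0.0, -0.004, -0.007, -0.011, -0.006], [0.004, -0.0, -0.004, -0.007, -0.011, -0.006], [0.004, -0.0, -0.004, -0.007, -0.011, -0.006], [0.004, -0.0, -0.004, -0.007, -0.011, -0.006], [0.004, -0.0, -0.004, -0.007, -0.011, -0.006], [0.004, -0.0, -0.004, -0.007, -0.011, -0.006], [0.004, -0.0, -0.004, -0.007, -0.011, -0.006]]
```

{"method": "arm_command", "body": {
  "plan": [
    {"dx":0.0046,"dy":-0.0005,"dz":-0.0062,"wx":0,"wy":0,"wz":0,"fingers":30},
    {"dx":0.0046,"dy":-0.0005,"dz":-0.0062,"wx":0,"wy":0,"wz":0,"fingers":30},
    {"dx":0.0046,"dy":-0.0005,"dz":-0.0062,"wx":0,"wy":0,"wz":0,"fingers":30},
    {"dx":0.0046,"dy":-0.0005,"dz":-0.0062,"wx":0,"wy":0,"wz":0,"fingers":30},
    {"dx":0.0046,"dy":-0.0005,"dz":-0.0062,"wx":0,"wy":0,"wz":0,"fingers":30},
    {"dx":0.0046,"dy":-0.0005,"dz":-0.0062,"wx":0,"wy":0,"wz":0,"fingers":30},
    {"dx":0.0046,"dy":-0.0005,"dz":-0.0062,"wx":0,"wy":0,"wz":0,"fingers":30},
    {"dx":0.0046,"dy":-0.0005,"dz":-0.0062,"wx":0,"wy":0,"wz":0,"fingers":30}
  ]
}}

```text
t: 12.83
tool_pos: [504.8, 111.3, 7.8]
ee_rot: [[0.498, -0.006, -0.867], [-0.004, -1.0, 0.005], [-0.867, 0.001, -0.498]]
force: [-3.9, -0.1, 5.6]
finger_gap: 30.0
```

```bash
python3 mt.py 530 112 27 31 0 10; python3 - <<'E'
from m import *
t=snap('top');cv2.imwrite('pics/t12.png',cv2.resize(t['frame'][130:280,170:370],(800,600),interpolation=cv2.INTER_CUBIC))
s=snap('side');cv2.imwrite('pics/s12.png',cv2.resize(s['frame'][90:270,220:460],(800,600),interpolation=cv2.INTER_CUBIC))
P=pts(t);m=(P[...,2]>101)&(P[...,2]<112)&(P[...,0]<560)&(P[...,0]>470)&(P[...,1]<160)&(P[...,1]>70)&(t['frame'].max(2)<110);print('cap',P[m].mean(0).round(1),m.sum())
E
```

```text
tip now [492.4 111.4  29.4] tilt 29.9 yaw -0.4 F [-3.9 -0.1  5.6]
mm/row 3.8 deg/row 0.12
[[0.004, -0.0, -0.006, -0.005, 0.022, -0.005], [0.004, -0.0, -0.006, -0.005, 0.022, -0.005], [0.004, -0.0, -0.006, -0.005, 0.022, -0.005], [0.004, -0.0, -0.006, -0.005, 0.022, -0.005], [0.004, -0.0, -0.006, -0.005, 0.022, -0.005], [0.004, -0.0, -0.006, -0.005, 0.022, -0.005], [0.004, -0.0, -0.006, -0.005, 0.022, -0.005], [0.004, -0.0, -0.006, -0.005, 0.022, -0.005], [0.004, -0.0, -0.006, -0.005, 0.022, -0.005], [0.004, -0.0, -0.006, -0.005, 0.022, -0.005]]
cap [508.5 111.7 107.3] 419
```

View pics/t12.png

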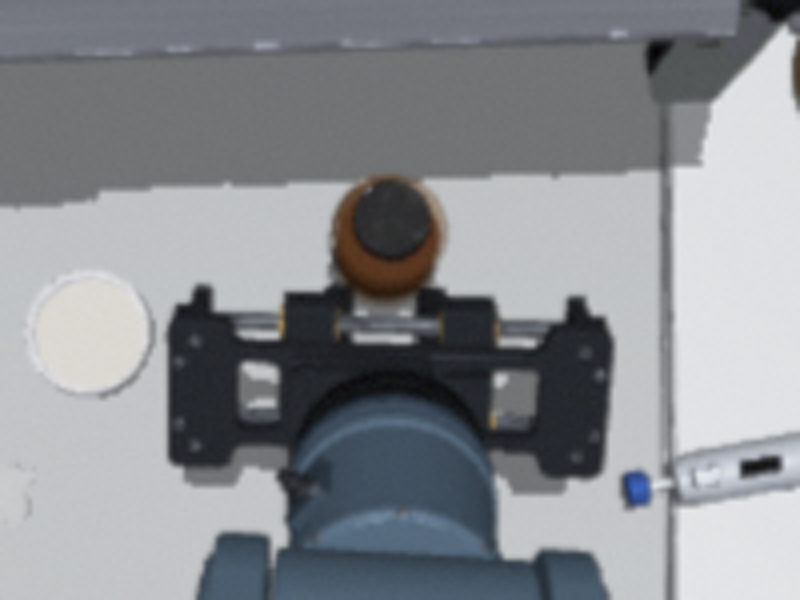

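View pics/s12.png

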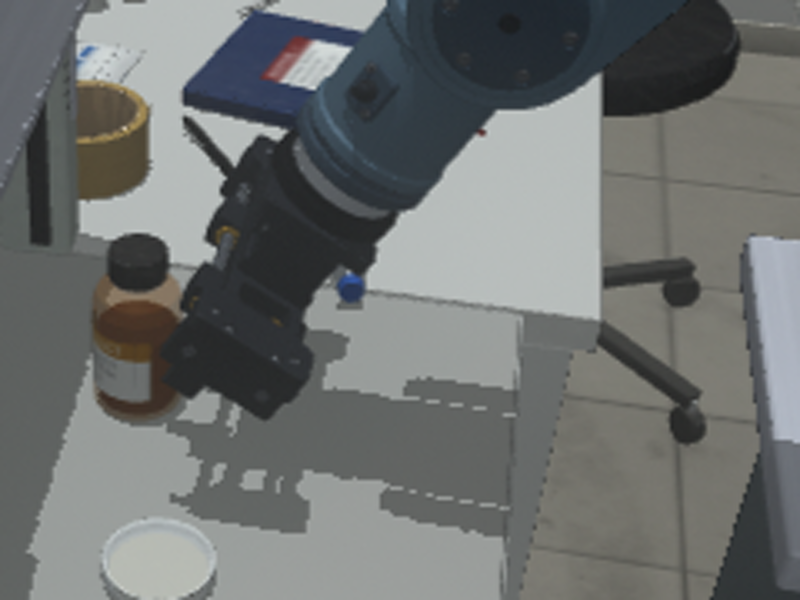

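```bash
python3 st.py; python3 - <<'E'
from m import *
s=load('side');t=load('top')
o=ctrl.get_obs();p=np.array(o['tool_pos']);M=np.array(o['ee_rot'])
for n,x in(('side',s),('top',t)):
    P=pts(x);m=(x['frame'].max(2)<60)&(P[...,2]>8)&(P[...,2]<70)&(P[...,0]>440)&(P[...,0]<540)&(P[...,1]>75)&(P[...,1]<150)
    Q=P[m];i=Q[:,2].argsort()[:12];print(n,m.sum());print(np.c_[Q[i],(Q[i]-p)@M].round(0))
b=s['frame'][170:230,235:320];cv2.imwrite('pics/s12z.png',cv2.resize(np.clip(b.astype(int)*1.7,0,255).astype(np.uint8),(765,540),interpolation=cv2.INTER_NEAREST))
E
```

```text
{'t': 12.933, 'joint_pos': [-0.015, 0.155, 2.281, 0.018, 0.183, 1.544], 'tool_pos': [505.537, 111.175, 8.062], 'ee_rot': [[0.499, -0.006, -0.866], [-0.004, -1.0, 0.005], [-0.866, 0.001, -0.499]], 'force': [-0.526, -1.097, 1.282], 'ft_torque': [0.008, 0.229, 0.001], 'finger_gap': 30.113}
side 103
[[532. 136.  14.   8. -25. -26.]
 [502. 126.  15.  -7. -15.  -0.]
 [496. 119.  15. -11.  -8.   5.]
 [497. 121.  16. -11.  -9.   3.]
 [500. 129.  17. -11. -17.   1.]
 [498. 126.  18. -12. -15.   2.]
 [499. 124.  19. -13. -13.   1.]
 [504. 129.  22. -13. -18.  -5.]
 [498. 125.  22. -16. -14.  -1.]
 [500. 128.  24. -17. -16.  -3.]
 [502. 128.  26. -18. -17.  -6.]
 [488. 139.  30. -28. -27.   5.]]
top 127
[[500.  90.  32. -23.  21.  -7.]
 [501. 130.  32. -23. -19.  -8.]
 [501. 132.  33. -24. -21.  -8.]
 [500.  88.  33. -25.  23.  -8.]
 [501. 128.  34. -25. -17.  -8.]
 [500.  92.  34. -25.  19.  -8.]
 [499.  94.  35. -26.  17.  -8.]
 [497.  96.  35. -28.  15.  -7.]
 [498. 128.  36. -28. -17.  -8.]
 [498. 126.  36. -28. -15.  -8.]
 [497.  88.  36. -29.  23.  -7.]
 [500. 136.  37. -28. -25.  -9.]]
```

View pics/s12z.png

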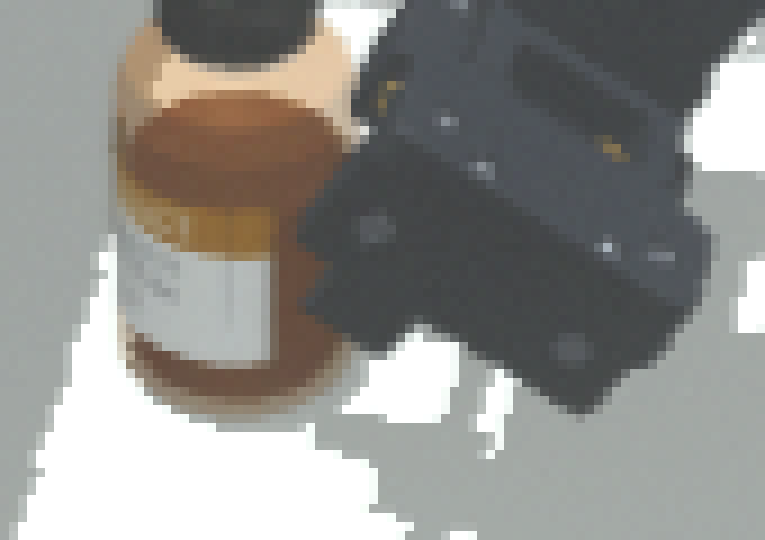

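```bash
python3 - <<'E'
from m import *
t=load('top');print(onz(t,170+392/4-.5,130+218/4-.5,106))
E
python3 mt.py 535 112.5 27 31 0 10
```

```text
[521.46094812 111.16562638 106.        ]
tip now [493.1 111.3  29.7] tilt 29.9 yaw -0.4 F [-0.5 -1.1  1.3]
mm/row 4.2 deg/row 0.11
[[0.005, -0.0, -0.007, -0.006, 0.021, -0.005], [0.005, -0.0, -0.007, -0.006, 0.021, -0.005], [0.005, -0.0, -0.007, -0.006, 0.021, -0.005], [0.005, -0.0, -0.007, -0.006, 0.021, -0.005], [0.005, -0.0, -0.007, -0.006, 0.021, -0.005], [0.005, -0.0, -0.007, -0.006, 0.021, -0.005], [0.005, -0.0, -0.007, -0.006, 0.021, -0.005], [0.005, -0.0, -0.007, -0.006, 0.021, -0.005], [0.005, -0.0, -0.007, -0.006, 0.021, -0.005], [0.005, -0.0, -0.007, -0.006, 0.021, -0.005]]
```

The bottle stands upright at (521,111), centred between the fingers. Continue.

{"method": "arm_command", "body": {
  "plan": [
    {"dx":0.0045,"dy":-0.0005,"dz":-0.007,"wx":0,"wy":0.03,"wz":0,"fingers":30},
    {"dx":0.0045,"dy":-0.0005,"dz":-0.007,"wx":0,"wy":0.03,"wz":0,"fingers":30},
    {"dx":0.0045,"dy":-0.0005,"dz":-0.007,"wx":0,"wy":0.03,"wz":0,"fingers":30},
    {"dx":0.0045,"dy":-0.0005,"dz":-0.007,"wx":0,"wy":0.03,"wz":0,"fingers":30},
    {"dx":0.0045,"dy":-0.0005,"dz":-0.007,"wx":0,"wy":0.03,"wz":0,"fingers":30},
    {"dx":0.0045,"dy":-0.0005,"dz":-0.007,"wx":0,"wy":0.03,"wz":0,"fingers":30},
    {"dx":0.0045,"dy":-0.0005,"dz":-0.007,"wx":0,"wy":0.03,"wz":0,"fingers":30},
    {"dx":0.0045,"dy":-0.0005,"dz":-0.007,"wx":0,"wy":0.03,"wz":0,"fingers":30},
    {"dx":0.0045,"dy":-0.0005,"dz":-0.007,"wx":0,"wy":0.03,"wz":0,"fingers":30},
    {"dx":0.0045,"dy":-0.0005,"dz":-0.007,"wx":0,"wy":0.03,"wz":0,"fingers":30}
  ]
}}

```text
t: 13.77
tool_pos: [550.4, 113.8, 6.3]
ee_rot: [[0.523, -0.006, -0.852], [-0.004, -1.0, 0.005], [-0.852, 0.001, -0.523]]
force: [-4.2, 0.0, 5.1]
finger_gap: 29.9
```

```bash
python3 mt.py 580 115.5 27 33 0 10
```

```text
tip now [537.3 113.9  27.6] tilt 31.6 yaw -0.4 F [-4.2  0.   5.1]
mm/row 4.3 deg/row 0.15
[[0.005, -0.0, -0.007, -0.005, 0.029, -0.005], [0.005, -0.0, -0.007, -0.005, 0.029, -0.005], [0.005, -0.0, -0.007, -0.005, 0.029, -0.005], [0.005, -0.0, -0.007, -0.005, 0.029, -0.005], [0.005, -0.0, -0.007, -0.005, 0.029, -0.005], [0.005, -0.0, -0.007, -0.005, 0.029, -0.005], [0.005, -0.0, -0.007, -0.005, 0.029, -0.005], [0.005, -0.0, -0.007, -0.005, 0.029, -0.005], [0.005, -0.0, -0.007, -0.005, 0.029, -0.005], [0.005, -0.0, -0.007, -0.005, 0.029, -0.005]]
```

{"method": "arm_command", "body": {
  "plan": [
    {"dx":0.0044,"dy":-0.0005,"dz":-0.007,"wx":0,"wy":0.035,"wz":0,"fingers":30},
    {"dx":0.0044,"dy":-0.0005,"dz":-0.007,"wx":0,"wy":0.035,"wz":0,"fingers":30},
    {"dx":0.0044,"dy":-0.0005,"dz":-0.007,"wx":0,"wy":0.035,"wz":0,"fingers":30},
    {"dx":0.0044,"dy":-0.0005,"dz":-0.007,"wx":0,"wy":0.035,"wz":0,"fingers":30},
    {"dx":0.0044,"dy":-0.0005,"dz":-0.007,"wx":0,"wy":0.035,"wz":0,"fingers":30},
    {"dx":0.0044,"dy":-0.0005,"dz":-0.007,"wx":0,"wy":0.035,"wz":0,"fingers":30},
    {"dx":0.0044,"dy":-0.0005,"dz":-0.007,"wx":0,"wy":0.035,"wz":0,"fingers":30},
    {"dx":0.0044,"dy":-0.0005,"dz":-0.007,"wx":0,"wy":0.035,"wz":0,"fingers":30},
    {"dx":0.0044,"dy":-0.0005,"dz":-0.007,"wx":0,"wy":0.035,"wz":0,"fingers":30},
    {"dx":0,"dy":0,"dz":0,"wx":0,"wy":0,"wz":0,"fingers":30}
  ]
}}

```text
t: 14.6
tool_pos: [593.3, 116.1, 6.8]
ee_rot: [[0.551, -0.006, -0.835], [-0.004, -1.0, 0.005], [-0.835, 0.001, -0.551]]
force: [-1.4, -0.9, 1.9]
finger_gap: 30.3
```

```bash
python3 mt.py 624 118 27 35 0 10; python3 - <<'E'
from m import *
for n in('side','top'):
    s=snap(n);cv2.imwrite('pics/%s13.png'%n,cv2.resize(s['frame'],(768,576),interpolation=cv2.INTER_CUBIC))
E
```

```text
tip now [579.5 116.2  27.6] tilt 33.4 yaw -0.4 F [-1.4 -0.9  1.9]
mm/row 4.5 deg/row 0.16
[[0.005, -0.0, -0.007, -0.005, 0.031, -0.005], [0.005, -0.0, -0.007, -0.005, 0.031, -0.005], [0.005, -0.0, -0.007, -0.005, 0.031, -0.005], [0.005, -0.0, -0.007, -0.005, 0.031, -0.005], [0.005, -0.0, -0.007, -0.005, 0.031, -0.005], [0.005, -0.0, -0.007, -0.005, 0.031, -0.005], [0.005, -0.0, -0.007, -0.005, 0.031, -0.005], [0.005, -0.0, -0.007, -0.005, 0.031, -0.005], [0.005, -0.0, -0.007, -0.005, 0.031, -0.005], [0.005, -0.0, -0.007, -0.005, 0.031, -0.005]]
```

View pics/side13.png

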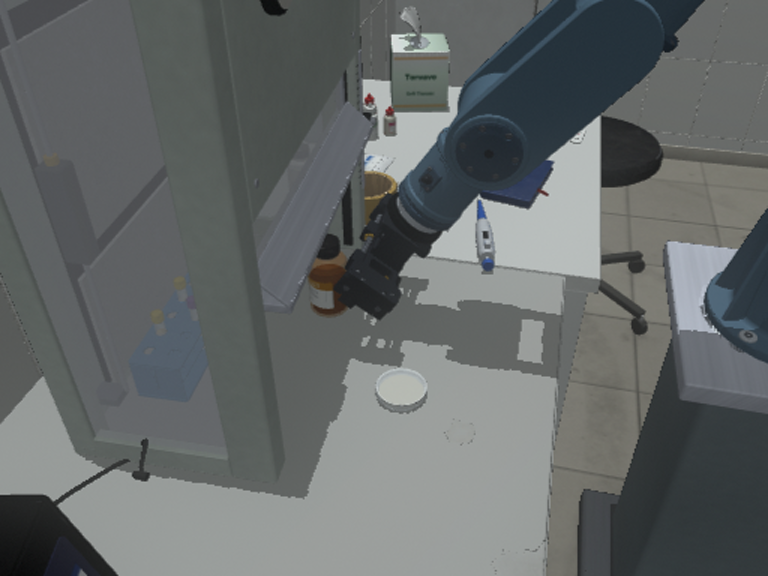

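View pics/top13.png

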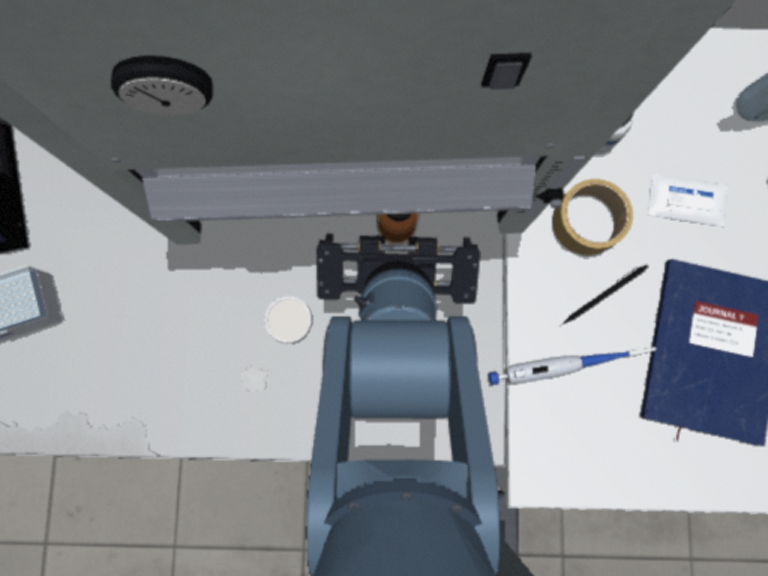

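The bottle is upright under the lip, centred between the fingers at (397,225) in the top view, with the window and dish unchanged. About 45 mm to go.

{"method": "arm_command", "body": {
  "plan": [
    {"dx":0.0046,"dy":-0.0005,"dz":-0.007,"wx":0,"wy":0.03,"wz":0,"fingers":30},
    {"dx":0.0046,"dy":-0.0005,"dz":-0.007,"wx":0,"wy":0.03,"wz":0,"fingers":30},
    {"dx":0.0046,"dy":-0.0005,"dz":-0.007,"wx":0,"wy":0.03,"wz":0,"fingers":30},
    {"dx":0.0046,"dy":-0.0005,"dz":-0.007,"wx":0,"wy":0.03,"wz":0,"fingers":30},
    {"dx":0.0046,"dy":-0.0005,"dz":-0.007,"wx":0,"wy":0.03,"wz":0,"fingers":30},
    {"dx":0.0046,"dy":-0.0005,"dz":-0.007,"wx":0,"wy":0.03,"wz":0,"fingers":30},
    {"dx":0.0046,"dy":-0.0005,"dz":-0.007,"wx":0,"wy":0.03,"wz":0,"fingers":30},
    {"dx":0,"dy":0,"dz":0,"wx":0,"wy":0,"wz":0,"fingers":30}
  ]
}}

```text
t: 15.37
tool_pos: [624.4, 117.9, 6.5]
ee_rot: [[0.566, -0.006, -0.824], [-0.004, -1.0, 0.004], [-0.824, 0.001, -0.566]]
force: [-0.8, -0.2, 0.7]
finger_gap: 29.9
```

```bash
python3 mt.py 624 118 27 35 0 3; python3 - <<'E'
from m import *
for n in('side','top'):
    s=snap(n);cv2.imwrite('pics/%s14.png'%n,cv2.resize(s['frame'][90:270,140:380] if n=='side' else s['frame'][80:230,170:370],(800,600),interpolation=cv2.INTER_CUBIC))
E
```

```text
tip now [610.2 118.   27.1] tilt 34.5 yaw -0.4 F [-0.8 -0.2  0.7]
mm/row 4.7 deg/row 0.21
[[0.005, -0.0, -0.008, -0.017, 0.034, -0.017], [0.005, -0.0, -0.008, -0.017, 0.034, -0.017], [0.005, -0.0, -0.008, -0.017, 0.034, -0.017]]
```

View pics/side14.png

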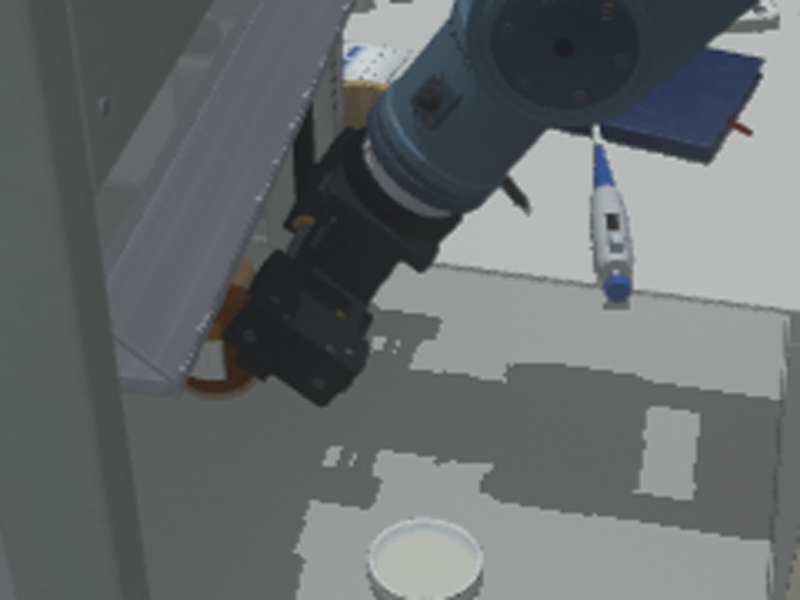

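View pics/top14.png

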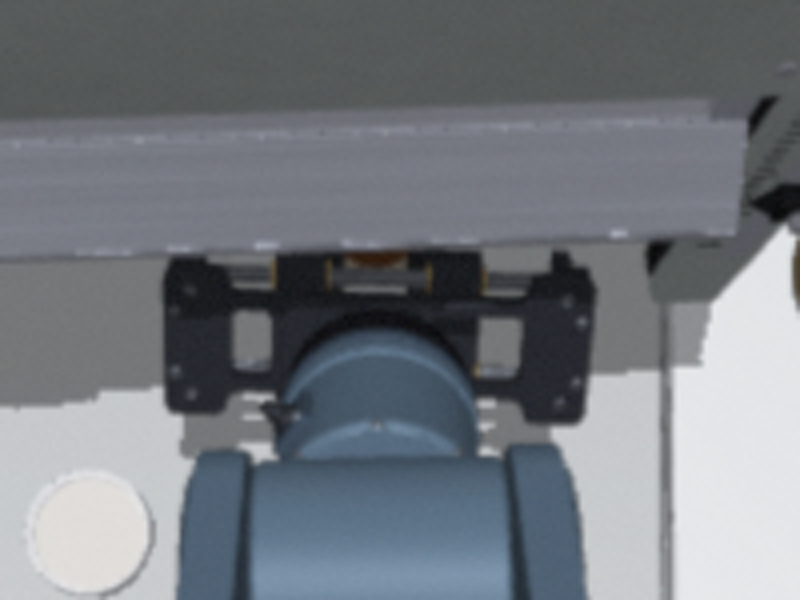

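{"method": "arm_command", "body": {
  "plan": [
    {"dx":0.0044,"dy":-0.0005,"dz":-0.0065,"wx":0,"wy":0.03,"wz":0,"fingers":30},
    {"dx":0.0044,"dy":-0.0005,"dz":-0.0065,"wx":0,"wy":0.03,"wz":0,"fingers":30},
    {"dx":0.0044,"dy":-0.0005,"dz":-0.0065,"wx":0,"wy":0.03,"wz":0,"fingers":30},
    {"dx":0.0035,"dy":-0.0005,"dz":-0.005,"wx":0,"wy":0,"wz":0,"fingers":30},
    {"dx":0,"dy":0,"dz":0,"wx":0,"wy":0,"wz":0,"fingers":30}
  ]
}}

```text
t: 15.88
tool_pos: [639.3, 118.9, 6.1]
ee_rot: [[0.572, -0.006, -0.82], [-0.004, -1.0, 0.004], [-0.82, 0.001, -0.572]]
force: [-1.9, -0.6, 1.5]
finger_gap: 29.9
```

```bash
python3 mt.py 560 114 28 34 0 5
```

```text
tip now [625.  119.   26.6] tilt 34.9 yaw -0.3 F [-1.9 -0.6  1.5]
mm/row 13.1 deg/row 0.19
[[-0.015, 0.002, 0.021, -0.01, -0.036, -0.01], [-0.015, 0.002, 0.021, -0.01, -0.036, -0.01], [-0.015, 0.002, 0.021, -0.01, -0.036, -0.01], [-0.015, 0.002, 0.021, -0.01, -0.036, -0.01], [-0.015, 0.002, 0.021, -0.01, -0.036, -0.01]]
```

The tip at x = 625 puts the bottle centre near hood x 41. Retreat level, well clear of the window, then check.

{"method": "arm_command", "body": {
  "plan": [
    {"dx":-0.006,"dy":0.0005,"dz":0.009,"wx":0,"wy":0,"wz":0,"fingers":30},
    {"dx":-0.015,"dy":0.001,"dz":0.022,"wx":0,"wy":0,"wz":0,"fingers":30},
    {"dx":-0.02,"dy":0.001,"dz":0.028,"wx":0,"wy":-0.05,"wz":0,"fingers":30},
    {"dx":-0.02,"dy":0.001,"dz":0.028,"wx":0,"wy":-0.05,"wz":0,"fingers":30},
    {"dx":-0.022,"dy":0.001,"dz":0.028,"wx":0,"wy":-0.1,"wz":0,"fingers":30},
    {"dx":-0.022,"dy":0.001,"dz":0.028,"wx":0,"wy":-0.1,"wz":0,"fingers":30},
    {"dx":-0.022,"dy":0.001,"dz":0.028,"wx":0,"wy":-0.1,"wz":0,"fingers":30},
    {"dx":-0.025,"dy":0.001,"dz":0.025,"wx":0,"wy":-0.1,"wz":0,"fingers":30},
    {"dx":-0.025,"dy":0.001,"dz":0.025,"wx":0,"wy":-0.1,"wz":0,"fingers":30}
  ]
}}

```text
t: 16.63
tool_pos: [495.9, 114.8, 18.5]
ee_rot: [[0.533, -0.007, -0.846], [-0.005, -1.0, 0.006], [-0.846, 0.001, -0.533]]
force: [-0.1, -0.2, 0.2]
finger_gap: 30.1
```

```bash
python3 mt.py 440 105 60 28 0 5; python3 lip.py 15; python3 - <<'E'
from m import *
s=load('side');t=snap('top');cv2.imwrite('pics/side15.png',cv2.resize(s['frame'],(768,576)));cv2.imwrite('pics/top15.png',cv2.resize(t['frame'],(768,576)))
for nm,x in(('top',t),('side',s)):
    P=pts(x);d=P-OH;hx=d@HX;hyy=d@HY;z=P[...,2]
    for a,b in((-40,-32),(-32,-24)):
        m=(hx>a)&(hx<b)&(abs(hyy)<190)&(z>150)&(z<260)&(x['depth']>0);print(nm,a,b,m.sum(),np.median(z[m]).round(1))
    m=(x['frame'].max(2)<50)&(abs(hyy+212)<12)&(z>185)&(z<222)&(hx<-15);print('clip',m.sum(),np.percentile(z[m],[5,50,95]).round(1))
# bottle projected at hx 41
for hxv in(33,41):
  for z in(0,108): print(hxv,z,'side px*1.5',(proj(s,H(hxv,-62,z))*1.5).round(0),'top',(proj(t,H(hxv,-62,z))*1.5).round(0))
E
```

```text
tip now [482.6 114.9  39.7] tilt 32.2 yaw -0.4 F [-0.1 -0.2  0.2]
mm/row 9.8 deg/row 0.84
[[-0.016, 0.004, 0.011, -0.013, -0.168, -0.01], [-0.016, 0.004, 0.011, -0.013, -0.168, -0.01], [-0.016, 0.004, 0.011, -0.013, -0.168, -0.01], [-0.015, 0.004, 0.012, -0.013, -0.168, -0.01], [-0.015, 0.004, 0.012, -0.013, -0.168, -0.01]]
190 L [194.8 216.5] R [248.6  92.3]
195 L [194.5 213.8] R [248.5  90. ]
200 L [194.2 211. ] R [248.5  87.7]
205 L [193.8 208.1] R [248.5  85.4]
210 L [193.5 205.3] R [248.4  83.1]
top -40 -32 1571 216.0
top -32 -24 1622 223.1
clip 96 [200.8 209.1 212.1]
side -40 -32 835 217.8
side -32 -24 850 224.9
clip 9 [211.8 212.6 213.3]
33 0 side px*1.5 [303. 303.] top [394. 199.]
33 108 side px*1.5 [297. 238.] top [396. 174.]
41 0 side px*1.5 [298. 303.] top [394. 194.]
41 108 side px*1.5 [291. 237.] top [396. 167.]
```

View pics/side15.png

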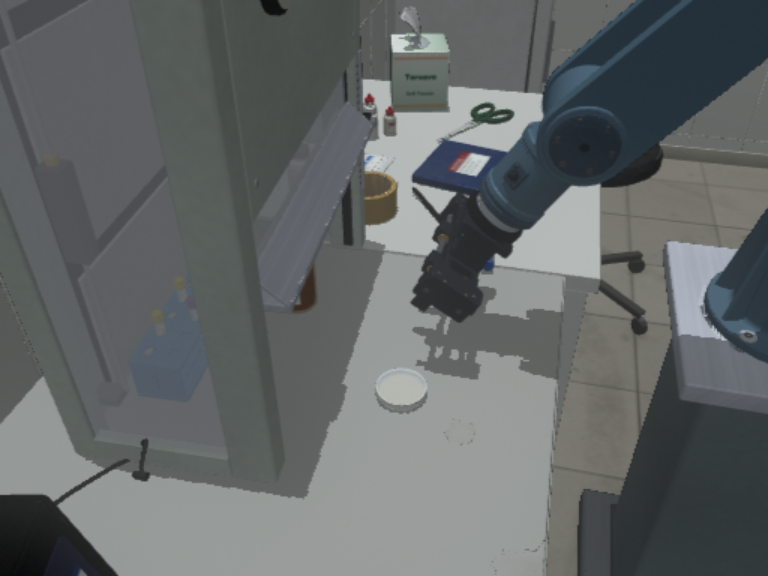

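View pics/top15.png

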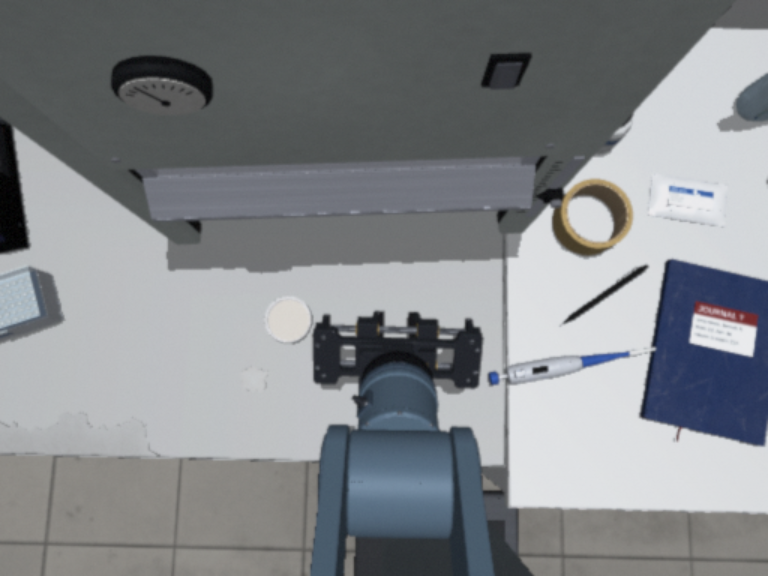

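View pics/l15.png

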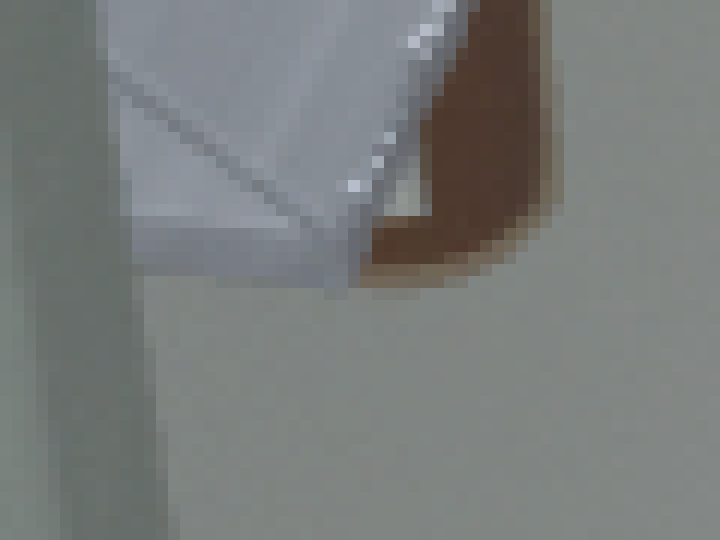

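Bottle upright behind the window; its right edge at (211,200) in the side view puts the centre at about hood x 41–45. Window, pointer and dish are unchanged and the arm is clear. Handing in.

```bash
python3 -c "
from h import *
print(ctrl.get_obs()['force']);print(ctrl.close_job())"
```

```text
[ 0.06050426 -0.95475808  0.28693977]
the job is handed in; nothing more can be done
None
```

The window is up at the pointer and the brown bottle stands upright inside the hood, behind it. I handed the job in at about 17 s with the arm clear of everything. No verdict was reported.

- **Window:** I pushed it up with the fingers under the lip. After release, and again after the bottle was in, the underside and the pointer tip agreed to about 1 mm: side view about 202.5–203.8 mm against 203, top view about 201–203 against 201.5.
- **Bottle:** I pushed it low between the parted fingers, at about 50 mm/s. Its centre is at about hood x 41–45, so its rear edge is about 14–18 mm behind the pane's plane. The window hides the bottle from the top camera, so this comes from the finger position and the visible edge in the side view.
- **Pointer and dish:** neither moved in the images.

**Disagreements in the checks:**
- **Fingertip position:** in both cameras the fingertips stood about 25 mm behind the reported TCP, where the specification puts them 14 mm ahead. My first try at the lip therefore rose in front of it without touching. I then worked from the fingertip position seen in the images.
- **Right-end reading:** during lifting, one reading at the right end of the lip was about 4 mm lower than the others. That corner was partly hidden by the arm, so I did not use it.
- **Cap position:** the two cameras also differed by about 4–5 mm sideways on the bottle cap. I put this down to the side view and used the top view.

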